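# Book tins into stock at the label reader

### The job

Book the labelled tins into stock: stand every one of them that is on the bench on the reader's black strip, its label squarely facing the reader's window. With all of them standing there like that, lift the stylus off its hook, push the reader's small recessed button fully down with its tip for a moment, and hang the stylus back on its hook. After the button press, stand all the tins upright in the shallow blue stock bin and let go of everything, leaving the other things on the bench as they are.

Things in the scene. Friction and masses are not known exactly. Their poses are not given: they have to be found in the camera images.
- tin1: closed plain steel tin, 58 mm diameter, 50 mm tall, 0.25 kg, upright; one of up to three alike. Origin: underside centre, z up. Its +x points out through the middle of its paper label: white with dark bars, 40 mm wide, 34 mm tall, on one side only, with a 16 mm wide white tongue folded over the rim onto the lid, seen from above. None if absent in this run
- tin2: closed plain steel tin, 58 mm diameter, 50 mm tall, 0.25 kg, upright; one of up to three alike. Origin: underside centre, z up. Its +x points out through the middle of its paper label: white with dark bars, 40 mm wide, 34 mm tall, on one side only, with a 16 mm wide white tongue folded over the rim onto the lid, seen from above. None if absent in this run
- tin3: closed plain steel tin, 58 mm diameter, 50 mm tall, 0.25 kg, upright; one of up to three alike. Origin: underside centre, z up. Its +x points out through the middle of its paper label: white with dark bars, 40 mm wide, 34 mm tall, on one side only, with a 16 mm wide white tongue folded over the rim onto the lid, seen from above. None if absent in this run
- reader: fixed label reader. Origin: middle of the flat black strip (70 mm along x, 290 mm along y), bench height; +x points to the window, z up. Grey housing at x 80 to 155 mm, y -180 to 180 mm, 70 mm tall; its dark window faces the strip. At its +y end a button pod, 40 x 50 mm, 60 mm tall, centred at x 62, y 155 mm, with the button hole in its top
- reader_window (a point): middle of the reader's window, 78 mm in +x from the strip's middle, 40 mm above the bench; axes as reader
- button_hole (a point): mouth of the button hole, 15 mm diameter, vertical, in the flat top of the button pod, 60 mm above the bench
- button_top (a point): top of the white round button, 11.6 mm diameter, 10 mm down inside the hole when not pressed; it moves straight down
- button (a joint): button travel in m: 0 released, 0.006 fully down; springs back; about 5 N when fully down
- stylus: stylus hanging upright, 70 g: black handle block 14 (x) x 30 (y) x 40 mm (z), origin at its centre; grip it along y. Below, a steel rod, 10 mm thick for 20 mm, then 6 mm thick, ending 90 mm under the origin. Above, a wire loop in the y-z plane, 28 mm wide, opening 20 mm wide, from 20 to 49.4 mm above the origin
- stylus_tip (a point): lower end of the stylus rod, 90 mm under the stylus's origin
- stylus_loop (a point): inside of the loop's peak, where the wire rests on the hook, 49.4 mm above the stylus's origin
- hook: fixed hook stand: foot 110 x 90 x 12 mm (x -75 to 35 mm), post 12 mm thick on the origin, 195 mm tall. A 6 mm wire hook reaches from the post's top to -x, dips to its seat 56 mm from the post and turns up to its open end 75 mm from it. Origin: bench height, on the post's axis; z up
- hook_seat (a point): top of the hook wire at its dip, 56 mm in -x of the post, 188 mm above the bench; the hook's end, 20 mm further on in -x, rises to 198 mm
- bin: fixed shallow open blue bin, 210 x 210 mm, 25 mm tall, walls 6 mm, inner floor 5 mm above the bench. Origin: centre of its underside, x and y along its sides. It starts empty
- tape: roll of tape lying flat, 90 mm diameter, 36 mm tall; leave alone. Origin: underside centre
- aerosol: spray can, 58 mm diameter, 150 mm tall; leave alone. Origin: underside centre
- smalltin: small low steel tin without a label, 42 mm diameter, 40 mm tall; leave alone. Origin: underside centre

How it is judged:
By the outcome, as a careful person would: the job done as asked, in the order asked, and still so for the second after the job is handed in, with the robot touching nothing.
Of tin1, tin2, tin3 only 2 to 3 are there at a start; the rules pass over those that are not, and their reading is None.
At some moment in a run one of tin1, tin2, tin3 may be knocked a few centimetres aside while the robot is not near it.
It also fails if it takes over 210 s, if anything falls off the work surface, if the arm or the gripper's body presses on something with over 40 N, if the wrist force passes 120 N, or if a joint passes its speed limit or range.

### The arm

A 6-joint arm with a two-finger parallel gripper is mounted at the origin on the work surface. World frame = base frame: x ahead of the robot, y to its left, z up, the work surface at z = 0. Lengths are in m, angles in rad, forces in N, time in s.
With the tool pointing down it reaches from about 0.4 to 0.825 m from the base axis. Payload 7 kg.
Tool frame: the origin (TCP) lies between the finger pads; the fingertips stand 22 mm ahead of it and the grasp point (between the pads) lies 3 mm ahead of it; z points along the fingers, x is the direction in which the jaws open and shut, and the axes are right-handed (so a half turn about z gives the same grasp; the last joint's range is limited). The gripper opens to 88 mm and grips with 3 to 60 N. Pads are 19 mm wide; open, the fingers measure 130 mm over their backs; the gripper's body (78 mm by 193 mm) begins 47 mm behind the grasp point.
Start: joints at [-1.058, 0.359, 0.012, 0, -1.224, -0.288], TCP at [0.15, -0.658, 0.213] pointing down, gripper open.
Joint ranges: [-3.07, 3.07], [-1.43, 2.12], [-1.02, 1.25], [-3.03, 1.67], [-3.05, -0], [-3.03, 3.03]. Speed limits (rad/s): [2.39, 2.39, 3.01, 3.14, 3.14, 3.14].

### API

Orientations are given as a rotation vector (axis times angle).
In Python, from plant import robot gives the robot as it stands.
- The arm moves only by the shell command python3 -m creep 'ROWS' [FORCE]. ROWS is JSON, a list of rows, each a list of 3 entries, a list of its own where there are three numbers: the opening, from -1 (shut) to 1 (fully open), then the shift along the world's x, y, z as a fraction of full scale, then the turn about the world's z as a fraction of full scale. In form: [[hand, [x, y, z], spin], ...]. A call has 1 to 10 rows; each row is the pose to reach, as a shift and turn from the pose measured when the call began; what a row does not reach only later rows make up. Full scale, the value 1, is 0.25 m for a shift and 60 degrees for a turn. A row lasts 1/8 s, in which the tool goes at most 62.5 mm and 10.7 degrees, less where a joint would pass 70% of its speed; a pose out of reach is approached as far as the arm can. A call with a number of a shift or a turn outside -1 to 1 is refused whole. A call with a gripper value outside its range is refused whole. The fingers move at their own pace and stop on an object; FORCE is the grip in N (left out, the last holds). Time passes only in rows, so rows that repeat a pose let the fingers close. It gives the time, the measured TCP pose, the force and the opening at its end, in the units of the state.
- robot.read_state(): the state, without advancing time (a new reading comes with each control period).
- robot.capture(name): name is "scene" or "top" or "wrist"; returns the picture (400x640x3 uint8, red, green, blue); there is no depth.
- robot.camera_params(name): a dict with "fx", "fy", "cx", "cy" (pixels), "rvec" (rotation vector, rad) and "tvec" (3), from world to camera coordinates, as OpenCV has them. Camera axes: x right, y down, z forward; pixel columns grow to the right and rows downward; lengths in m; the calibration is good to about 2 mm. A picture is of the moment at which its call begins: read the wrist's pose just before it. camera_params takes no time and is no camera call; for the wrist camera it gives the pose at the moment of the call.
- robot.job_done(): hands the job in, once; it reports no verdict.
The state is a dict: "time": time; "joints": joint angles; "joint_vel": joint speeds; "tau": joint torques, N m; "eef_pos": TCP position; "tcp_rot": TCP orientation; "wrist_force": force on the tool from outside, world axes, zero at the start; "wrist_torque": the same for the moment, N m; "grip_width": finger opening in m.
Only numpy, scipy, OpenCV 4.12 (cv2) and the standard library are available. Lean on these libraries where they do the work, as an engineer would, in place of code of your own. Each camera call takes 0.05 s, during which the arm holds its last target.

## Working session

There is one attempt and no reset: what is moved stays moved. The work goes in short steps, Python scripts to look and compute and a shell command to move; the robot and the scene stay as the last step left them, time stands still between calls to the robot, and variables do not carry over. Pictures are saved under pics/ and viewed, and the job is handed in when it is done.

```bash
ls; mkdir -p pics; cat > h.py <<'E'
from plant import robot
import numpy as np, cv2
def cap(n,f):
    p=robot.camera_params(n); im=robot.capture(n); cv2.imwrite('pics/'+f,im[:,:,::-1]); return im,p
def ray(p,u,v):
    R=cv2.Rodrigues(np.array(p['rvec'],float))[0]; t=np.array(p['tvec'],float)
    d=R.T@np.array([(u-p['cx'])/p['fx'],(v-p['cy'])/p['fy'],1.]); return -R.T@t,d
def onz(p,u,v,z):
    o,d=ray(p,u,v); return o+d*(z-o[2])/d[2]
def proj(p,X):
    R=cv2.Rodrigues(np.array(p['rvec'],float))[0]; c=R@np.array(X)+np.array(p['tvec']); return c[0]/c[2]*p['fx']+p['cx'],c[1]/c[2]*p['fy']+p['cy']
E
python3 - <<'E'
from h import *
for n in['scene','top','wrist']:
    im,p=cap(n,n+'0.png'); o,d=ray(p,320,200); print(n,p['fx'],o,d)
s=robot.read_state(); print(s)
E
```

```text
pics
scene 367.1605722124512 [1.1750003  0.1367456  0.69176513] [-0.73706607 -0.18518096 -0.65026991]
top 465.22096046885366 [0.34188922 0.01652904 1.43490922] [ 0.17693376 -0.00980989 -0.98424197]
wrist 320.55499689231624 [ 0.08446173 -0.67293274  0.38350772] [ 0.24530091  0.06156311 -0.96751436]
{'time': 0.15, 'joints': array([-1.05787848e+00,  3.59207884e-01,  1.12665746e-02, -2.52381468e-04,
       -1.22408979e+00, -2.88072893e-01]), 'joint_vel': array([ 1.85121249e-04, -1.06082584e-03,  2.80622068e-03,  2.19507457e-05,
       -1.70467362e-05, -8.50030383e-05]), 'tau': array([-2.69226048e-04, -5.83278322e+01,  2.93289274e+01,  7.00122803e+00,
        8.73570243e-03, -1.21739326e-04]), 'eef_pos': array([ 0.15036201, -0.65764335,  0.21204649]), 'tcp_rot': array([-1.95765140e+00, -2.45572281e+00, -1.07338580e-03]), 'wrist_force': array([ 1.20942476,  0.33270387, -0.74033006]), 'wrist_torque': array([-0.04466739,  0.00484845, -0.02102769]), 'grip_width': 0.08781374190130256}
```

View pics/top0.png

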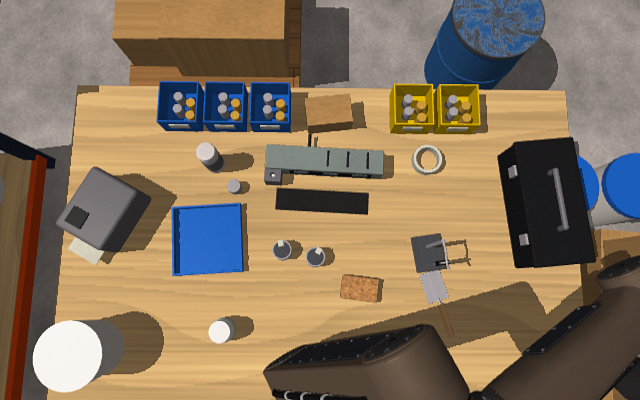

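View pics/scene0.png

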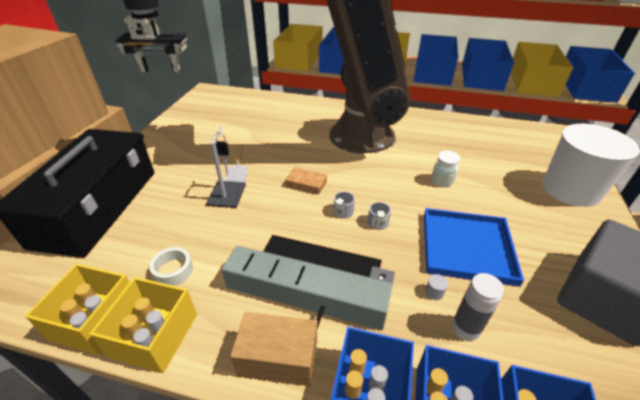

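View pics/wrist0.png

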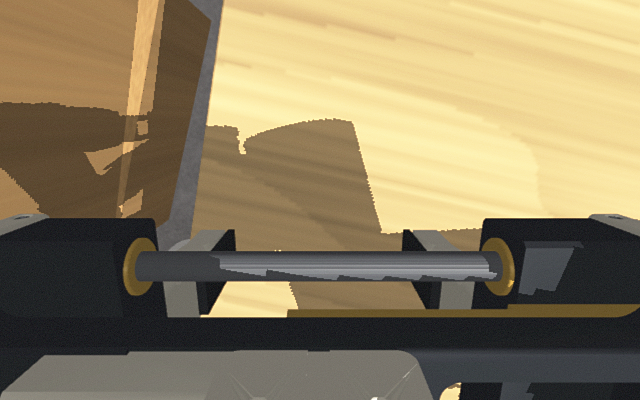

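The top view shows two labelled tins, at about (282,249) and (316,257). The bin is at (208,240), the strip at (322,202), the hook at (432,260), the pod at (273,175), the aerosol at (208,155), and the small tin at (234,186). Next I zoom in to measure.

```bash
python3 - <<'E'
from h import *
im=cv2.imread('pics/top0.png')
a=cv2.resize(im[225:285,255:345],None,fx=8,fy=8,interpolation=cv2.INTER_CUBIC); cv2.imwrite('pics/t1.png',a[:480,:720])
a=cv2.resize(im[140:215,255:400],None,fx=5,fy=5,interpolation=cv2.INTER_CUBIC); cv2.imwrite('pics/t2.png',a)
a=cv2.resize(im[225:315,400:480],None,fx=6,fy=6,interpolation=cv2.INTER_CUBIC); cv2.imwrite('pics/t3.png',a)
s=cv2.imread('pics/scene0.png')
a=cv2.resize(s[120:230,190:410],None,fx=3.6,fy=3.6,interpolation=cv2.INTER_CUBIC); cv2.imwrite('pics/s1.png',a)
p=robot.camera_params('top')
for n,u,v,z in [('tin',282,249,.05),('tin',316,257,.05),('jar',222,330,.06),('pod',273,175,.06),('bin',208,240,.025),('tape',428,159,.036),('small',234,186,.04),('aero',208,152,.15)]: print(n,onz(p,u,v,z).round(3))
for c in[(277,190),(368,194),(368,214),(276,208)]: print('strip',onz(p,*c,0).round(4))
for c in[(266,145),(384,151),(383,173)]: print('housing',onz(p,*c,.07).round(4))
E
```

```text
tin [0.442 0.114 0.05 ]
tin [0.419 0.013 0.05 ]
jar [0.208 0.281 0.06 ]
pod [0.665 0.146 0.06 ]
bin [0.469 0.341 0.025]
tape [ 0.726 -0.332  0.036]
small [0.634 0.266 0.04 ]
aero [0.709 0.324 0.15 ]
strip [0.6305 0.1376 0.    ]
strip [ 0.6205 -0.1485  0.    ]
strip [ 0.5569 -0.1479  0.    ]
strip [0.5731 0.1394 0.    ]
housing [0.7555 0.1684 0.07  ]
housing [ 0.7403 -0.1903  0.07  ]
housing [ 0.6717 -0.1863  0.07  ]
```

View pics/t1.png

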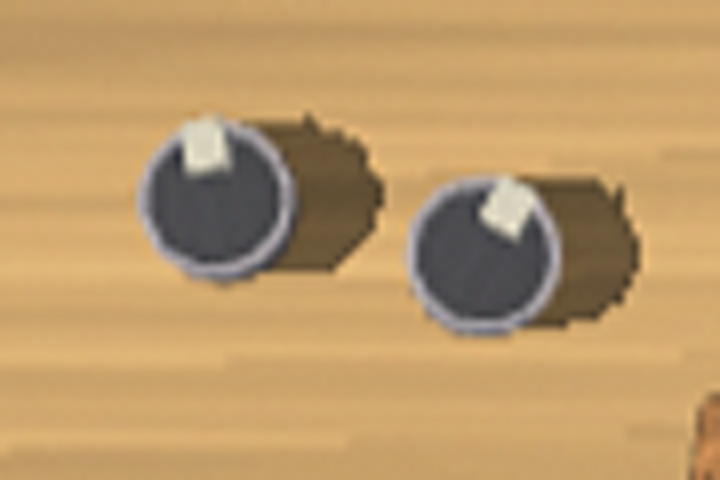

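View pics/t2.png

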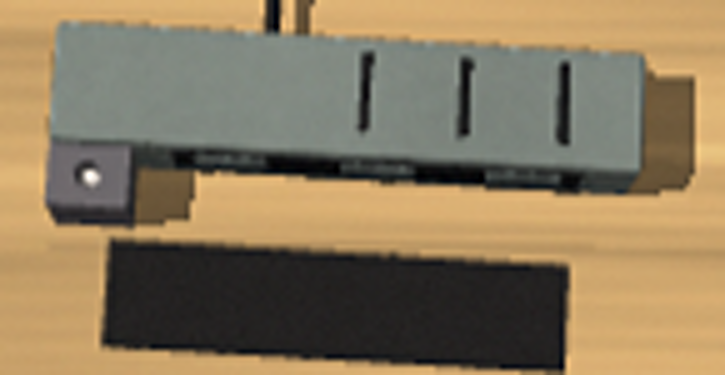

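View pics/t3.png

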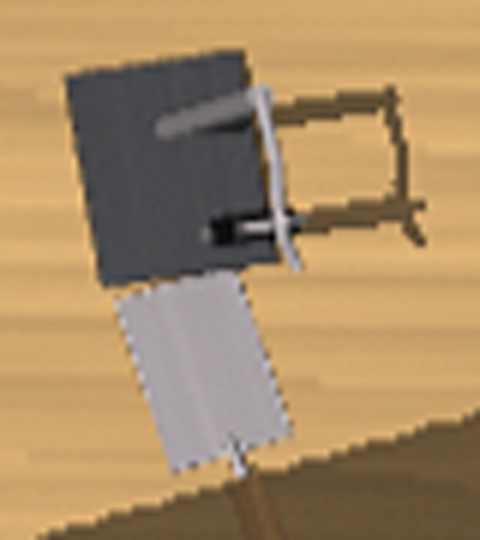

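View pics/s1.png

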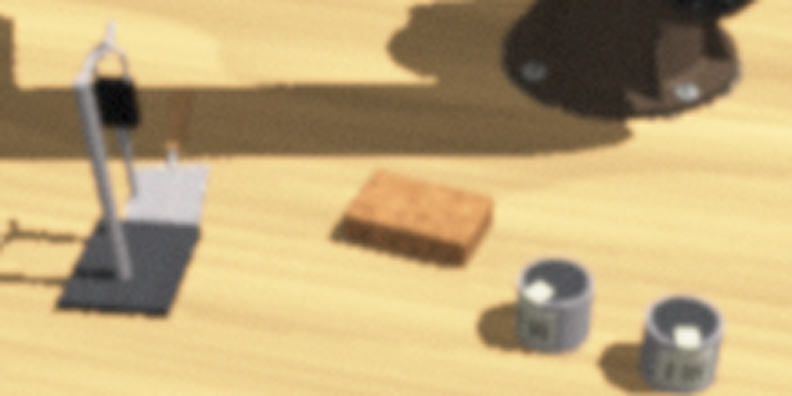

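```bash
cat > m.py <<'E'
from h import *
def tins(im,p,z=.05,verbose=True):
    hsv=cv2.cvtColor(im,cv2.COLOR_RGB2HSV); return hsv
def wrect(mask,p,z,amin=200):
    cs,_=cv2.findContours(mask,cv2.RETR_EXTERNAL,cv2.CHAIN_APPROX_NONE); out=[]
    for c in cs:
        if cv2.contourArea(c)<amin: continue
        w=np.array([onz(p,*q[0],z)[:2] for q in c],np.float32)
        out.append(cv2.minAreaRect(w*1000))
    return out
E
python3 - <<'E'
from m import *
im=cv2.imread('pics/top0.png')[:,:,::-1].copy(); p=robot.camera_params('top')
hsv=cv2.cvtColor(im,cv2.COLOR_RGB2HSV)
g=hsv[:,:,2]
m=(g<60).astype(np.uint8); m[:185]=0;m[220:]=0;m[:,:270]=0;m[:,375:]=0
print('strip',wrect(m,p,0))
m=cv2.inRange(hsv,(100,150,60),(125,255,255)); m[:195]=0;m[285:]=0;m[:,:160]=0;m[:,260:]=0
print('bin',wrect(m,p,.025))
m=cv2.inRange(hsv,(0,0,0),(180,110,85)); m[:230]=0;m[275:]=0;m[:,:408]=0;m[:,445:]=0
print('foot',wrect(m,p,.012))
# housing top
m=cv2.inRange(hsv,(50,10,80),(100,80,200)); m[:140]=0;m[182:]=0;m[:,:255]=0;m[:,392:]=0
print('house',wrect(m,p,.07))
# button hole white
a=im[168:182,264:284]; print(cv2.cvtColor(a,cv2.COLOR_RGB2GRAY))
# tins: not-wood mask
m=((hsv[:,:,1]<75)).astype(np.uint8); m[:236]=0;m[270:]=0;m[:,:268]=0;m[:,332:]=0
w=((hsv[:,:,1]<75)&(g>170)).astype(np.uint8)*m
cs,_=cv2.findContours(m,cv2.RETR_EXTERNAL,cv2.CHAIN_APPROX_NONE)
for c in cs:
    if cv2.contourArea(c)<100: continue
    e=cv2.fitEllipse(c); print('ell',e,onz(p,*e[0],.05))
yx=np.argwhere(w); print(yx.tolist())
E
```

```text
strip [((597.2587890625, -3.069854736328125), (286.4594421386719, 66.55436706542969), 87.43453216552734)]
bin [((473.1679382324219, 344.8011779785156), (208.45687866210938, 211.92344665527344), 4.080593585968018)]
foot [((437.12841796875, -329.11737060546875), (106.66346740722656, 90.6065673828125), 8.496275901794434)]
house [((713.782958984375, -8.651321411132812), (356.1845703125, 75.37054443359375), 87.27472686767578)]
[[164 104  88  92  88  89  90  74  75  75  78  78  80  84  82  84  87  90
   99 102]
 [164 110 103 102 101 100 101  92  93  94  94  94  94  94  94  96  97  66
   64  67]
 [148 106 106 108 107 108 107 109 109 109 109 109 108 108 109 109 112  54
   51  52]
 [144 107 105 108 107 108 108 110 106 107 108 107 108 108 107 108 112  47
   47  50]
 [133 106 106 107 107 109  98  69  60  70 105 106 107 108 107 108 112  46
   46  47]
 [130 107 106 108 109 102  62  49  58  72  85 106 106 107 106 108 100  42
   51  64]
 [131 105 107 106 109  98  39 100 219 224 136 106 106 107 107 110  94  38
   62  91]
 [133 106 106 106 108 106  46 113 247 247 205 115 107 107 107 109  94  39
   64
[... 1505 characters left out ...]
17], [249, 318], [249, 319], [249, 320], [249, 321], [250, 272], [250, 308], [250, 316], [250, 317], [250, 318], [250, 319], [250, 320], [250, 321], [251, 272], [251, 290], [251, 307], [251, 315], [251, 316], [251, 317], [251, 318], [251, 319], [251, 320], [251, 322], [252, 272], [252, 290], [252, 306], [252, 316], [252, 317], [252, 318], [252, 319], [252, 320], [252, 323], [253, 273], [253, 306], [253, 317], [253, 318], [253, 319], [253, 323], [254, 273], [254, 289], [254, 306], [255, 274], [255, 306], [255, 324], [256, 306], [256, 324], [257, 275], [257, 276], [257, 305], [257, 306], [257, 324], [258, 277], [258, 306], [259, 306], [260, 306], [260, 323], [261, 307], [262, 307], [262, 322]]
```

```bash
python3 - <<'E'
from m import *
p=robot.camera_params('top')
for c,t in[((281.9,249.3),(280,242.7)),((315,256.4),(318.5,250.3))]:
    a=onz(p,*c,.05);b=onz(p,*t,.05);d=b-a; print(a,np.degrees(np.arctan2(d[1],d[0])),np.hypot(*d[:2]))
print(onz(p,272.2,174.4,.06),onz(p,439,263,.158))
E
python3 -m creep '[[1,[0,0.2,0.4],0],[1,[0.1,0.6,0.4],0],[1,[0.2,1,0.4],0],[1,[0.2,1,0.4],0],[1,[0.2,1,0.4],0]]'
```

```text
[0.44101715 0.11473156 0.05      ] 17.24768817243649 0.020474668472771785
[0.42090172 0.0162403  0.05      ] -29.42246540351349 0.020812665314804357
[0.66642999 0.14821503 0.06      ] [ 0.39981179 -0.32246976  0.158     ]
time: 0.78
eef_pos: [0.2003, -0.4056, 0.3125]
tcp_rot: [-1.958, -2.457, -0.001]
wrist_force: [0.5, 0.1, 1.5]
grip_width: 0.0876
```

```bash
python3 -m creep '[[1,[0.12,0.25,0],0],[1,[0.24,0.5,0],0],[1,[0.36,0.75,0],0],[1,[0.48,1,0],0]]'; python3 -m creep '[[1,[0.1,0.25,0],0],[1,[0.2,0.5,0],0],[1,[0.25,0.75,0],0],[1,[0.25,0.9,0],0],[1,[0.25,0.9,0],0]]'; python3 - <<'E'
from h import *
im,p=cap('wrist','w1.png'); print(robot.read_state()['eef_pos'])
E
```

```text
time: 1.27
eef_pos: [0.3077, -0.1801, 0.3127]
tcp_rot: [1.958, 2.456, 0.003]
wrist_force: [0.8, -0.5, 0.5]
grip_width: 0.0878
time: 1.9
eef_pos: [0.3701, 0.0478, 0.3125]
tcp_rot: [1.952, 2.461, 0.002]
wrist_force: [-0.1, -0.3, -0.1]
grip_width: 0.0879
[0.37000656 0.04627645 0.31251694]
```

View pics/w1.png

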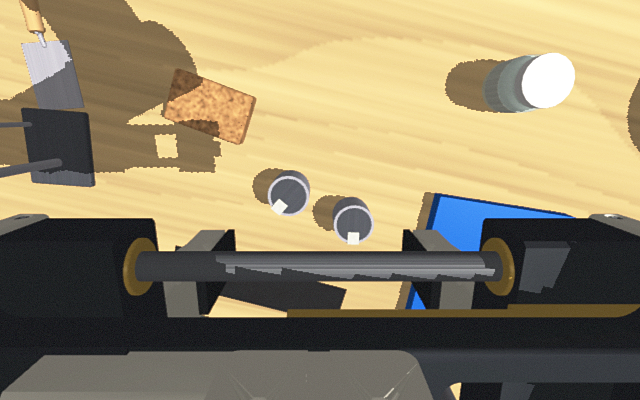

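```bash
cat >> m.py <<'E'
def tin(im,p,uv,r=30,z=.05):
    # tin near pixel uv: dark lid + bright tongue
    u0,v0=map(int,uv); sub=im[v0-r:v0+r,u0-r:u0+r]; hsv=cv2.cvtColor(np.ascontiguousarray(sub),cv2.COLOR_RGB2HSV)
    lid=((hsv[:,:,1]<70)).astype(np.uint8)
    cs,_=cv2.findContours(lid,cv2.RETR_EXTERNAL,cv2.CHAIN_APPROX_NONE); c=max(cs,key=cv2.contourArea)
    return c+np.array([u0-r,v0-r]),lid
E
python3 - <<'E'
from m import *
im=cv2.imread('pics/w1.png')[:,:,::-1].copy(); p=robot.camera_params('wrist')
a=cv2.resize(im[160:255,240:390],None,fx=5,fy=5,interpolation=cv2.INTER_CUBIC); cv2.imwrite('pics/w1c.png',a[:,:,::-1])
E
```

```text
(no output)
```

View pics/w1c.png

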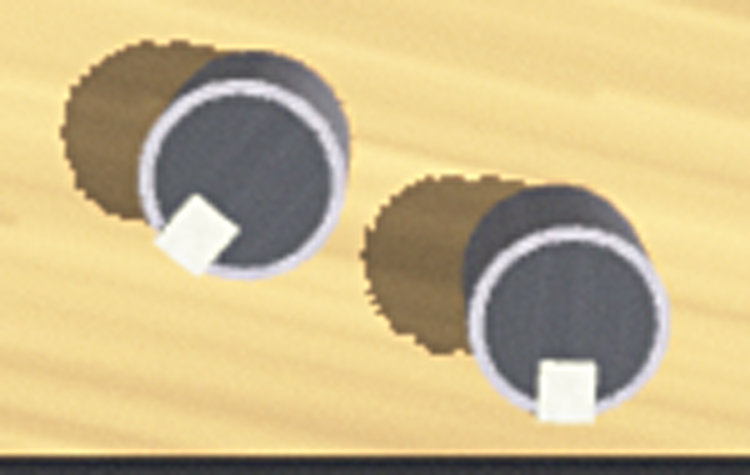

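```bash
python3 - <<'E'
from m import *
p=robot.camera_params('wrist')
f=lambda x,y:(x/5+240-.4,y/5+160-.4)
for c,t in[((568,321),(567,391)),((242.5,180),(198,236))]:
    a=onz(p,*f(*c),.05);b=onz(p,*f(*t),.05);d=b-a; print(a,np.degrees(np.arctan2(d[1],d[0])),np.hypot(*d[:2]))
R=cv2.Rodrigues(robot.read_state()['tcp_rot'])[0]; print(R.round(3),robot.read_state()['eef_pos'])
E
```

```text
[0.43814214 0.11263335 0.05      ] 13.810749591691852 0.02131090494992542
[0.41848599 0.0137187  0.05      ] -25.446447198711393 0.020753116231406955
[[-0.227  0.974  0.001]
 [ 0.974  0.227  0.001]
 [ 0.     0.001 -1.   ]] [0.37000656 0.04627645 0.31251694]
```

```bash
python3 -m creep '[[0.65,[0.15,0.15,-0.2],0],[0.65,[0.274,0.267,-0.4],0],[0.65,[0.274,0.267,-0.6],0],[0.65,[0.274,0.267,-0.8],0],[0.65,[0.274,0.267,-0.8],0],[0.65,[0.274,0.267,-0.8],0]]' 25
```

```text
time: 2.7
eef_pos: [0.4397, 0.1128, 0.1144]
tcp_rot: [1.953, 2.458, 0.005]
wrist_force: [0.1, 0.7, 0.9]
grip_width: 0.072
```

```bash
python3 -m creep '[[0.65,[-0.004,0,-0.18],0],[0.65,[-0.004,0,-0.325],0],[0.65,[-0.004,0,-0.325],0],[0,[-0.004,0,-0.325],0],[0,[-0.004,0,-0.325],0],[0,[-0.004,0,-0.325],0],[0,[-0.004,0,-0.325],0]]' 25
```

```text
time: 3.58
eef_pos: [0.4414, 0.1127, 0.0366]
tcp_rot: [1.947, 2.458, 0.009]
wrist_force: [2.9, -13.7, 25.0]
grip_width: 0.0447
```

```bash
python3 - <<'E'
from h import *
im,p=cap('wrist','w2.png'); im,p=cap('scene','s2.png'); s=robot.read_state();print(s['grip_width'],s['wrist_force'],s['eef_pos'])
a=cv2.resize(im[150:250,280:440],None,fx=5,fy=5,interpolation=cv2.INTER_CUBIC); cv2.imwrite('pics/s2c.png',a[:,:,::-1])
E
```

```text
0.04468883968625746 [  2.83266397 -12.92664873  25.71270846] [0.44149467 0.11246523 0.03661865]
```

View pics/w2.png

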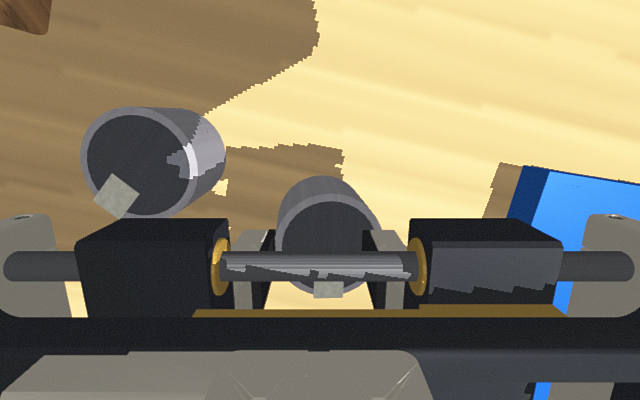

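View pics/s2c.png

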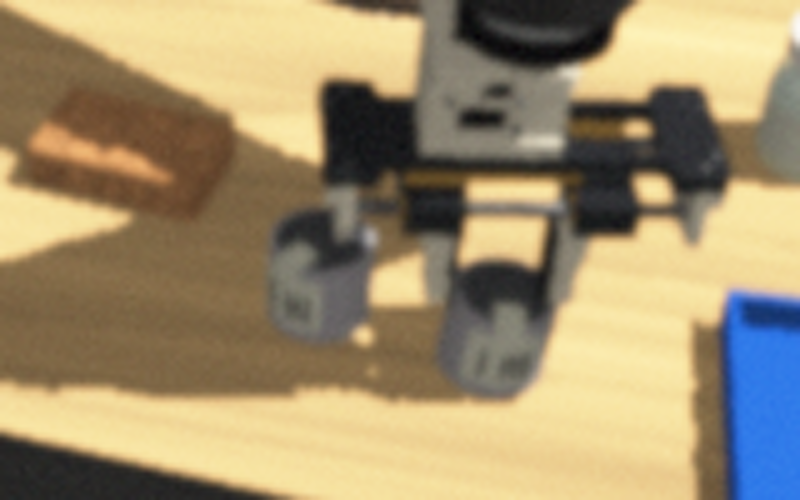

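```bash
python3 -m creep '[[0.65,[0,0,0],0],[0.65,[0,0,0],0],[0.65,[0,0,0],0]]' 25; python3 - <<'E'
from h import *
im,p=cap('wrist','w3.png')
p=robot.camera_params('wrist'); print(onz(p,320,270,.0366+.0)) 
im,p=cap('top','t3b.png'); 
a=cv2.resize(im[225:285,255:345],None,fx=8,fy=8,interpolation=cv2.INTER_CUBIC); cv2.imwrite('pics/t3c.png',a[:,:,::-1])
im,p=cap('scene','s3.png')
a=cv2.resize(im[150:250,280:440],None,fx=5,fy=5,interpolation=cv2.INTER_CUBIC); cv2.imwrite('pics/s3c.png',a[:,:,::-1])
E
```

```text
time: 4.05
eef_pos: [0.4414, 0.1127, 0.0367]
tcp_rot: [1.948, 2.458, 0.01]
wrist_force: [0.0, 0.2, -1.0]
grip_width: 0.0681
[0.46036974 0.11773151 0.0366    ]
```

View pics/w3.png

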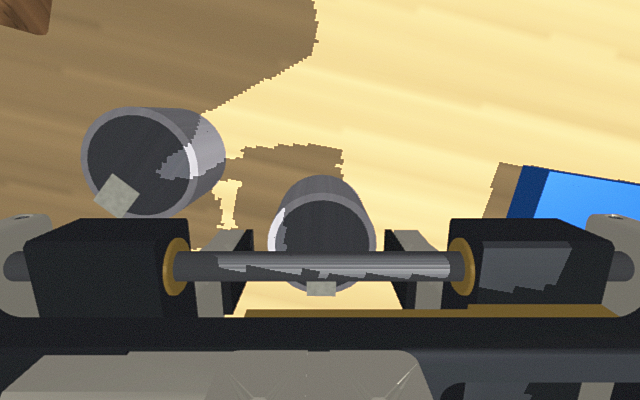

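View pics/t3c.png

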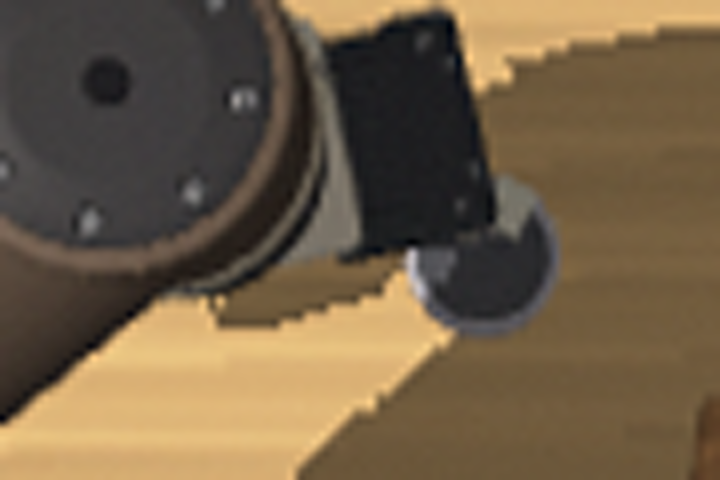

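View pics/s3c.png

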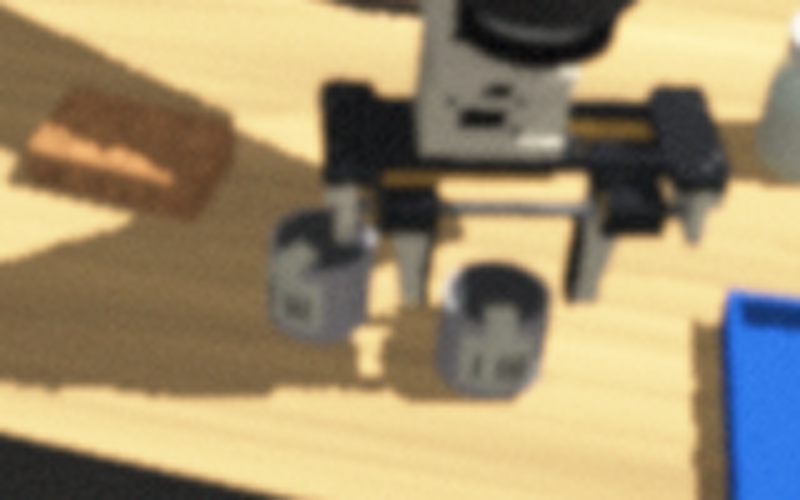

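```bash
python3 - <<'E'
from h import *
p=robot.camera_params('wrist'); s=robot.read_state()
print(proj(p,s['eef_pos']),onz(p,322,243,.05), onz(p,322,296,.05),onz(p,270,245,.05),onz(p,375,245,.05))
R=cv2.Rodrigues(s['tcp_rot'])[0]
for d in(-.034,.034): print(proj(p,s['eef_pos']+R@[d,0,.022]))
im=cv2.imread('pics/w3.png'); a=cv2.resize(im[160:320,180:460],None,fx=2.8,fy=2.8,interpolation=cv2.INTER_CUBIC); cv2.imwrite('pics/w3c.png',a)
ps=robot.camera_params('scene'); print(proj(ps,s['eef_pos']+R@[0,0,.022]),proj(ps,[.4414,.1127,.05]))
E
```

```text
(np.float64(318.8375247946927), np.float64(238.59880720467152)) [0.43800874 0.1134737  0.05      ] [0.46862851 0.12071597 0.05      ] [0.44538565 0.08696711 0.05      ] [0.43272512 0.14099943 0.05      ]
(np.float64(265.489802726473), np.float64(225.88788992927073))
(np.float64(372.17027802827477), np.float64(225.7949915170198))
(np.float64(377.7168812108208), np.float64(218.38262557308897)) (np.float64(379.2708335556056), np.float64(208.51151188510048))
```

View pics/w3c.png

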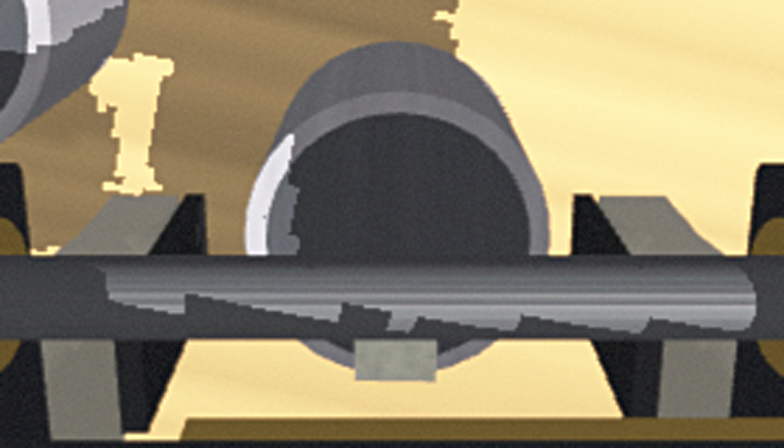

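```bash
python3 - <<'E'
from h import *
s=robot.read_state(); R=cv2.Rodrigues(s['tcp_rot'])[0]; ps=robot.camera_params('scene'); print(s['eef_pos'],s['grip_width'])
im=cv2.imread('pics/s3.png'); k=10; x0,y0=330,165; a=cv2.resize(im[y0:y0+55,x0:x0+80],None,fx=k,fy=k,interpolation=cv2.INTER_CUBIC)
def dot(X,c):
    u,v=proj(ps,X); cv2.circle(a,(int((u-x0+.5)*k),int((v-y0+.5)*k)),4,c,-1)
for d in(-.034,.034):
  for z in (.022,0,-.02,-.044): dot(s['eef_pos']+R@[d,0,z],(0,0,255))
for t in np.linspace(0,6.28,24): 
    for z in(0,.05): dot([.4414+.029*np.cos(t),.1127+.029*np.sin(t),z],(0,255,0))
cv2.imwrite('pics/ov.png',a)
E
```

```text
[0.44129833 0.11252261 0.0364347 ] 0.07171086460171679
```

View pics/ov.png

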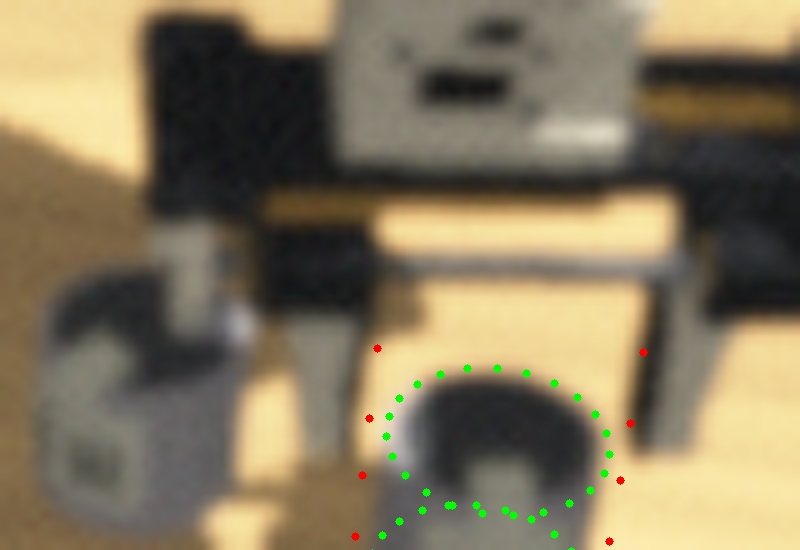

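```bash
python3 -m creep '[[0.65,[0.008,0,-0.02],0],[0.65,[0.008,0,-0.04],0],[0.65,[0.008,0,-0.04],0]]' 25;  python3 - <<'E'
from h import *
im,p=cap('scene','s4.png'); s=robot.read_state(); print(s['eef_pos'],s['wrist_force'])
p=robot.camera_params('wrist'); R=cv2.Rodrigues(s['tcp_rot'])[0]; 
cR=cv2.Rodrigues(np.array(p['rvec']))[0]; o=-cR.T@np.array(p['tvec'])
print('cam in tool',R.T@(o-s['eef_pos']),'axis',R.T@cR.T@[0,0,1])
E
```

```text
time: 4.58
eef_pos: [0.4429, 0.1122, 0.0257]
tcp_rot: [1.948, 2.458, 0.006]
wrist_force: [-0.6, -0.5, 0.3]
grip_width: 0.072
[0.4430503  0.11229243 0.02600915] [ 0.63438521  0.44195802 -0.17591257]
cam in tool [-1.66310825e-05 -6.76532638e-02 -1.71585527e-01] axis [-0.00116192  0.24858747  0.96860875]
```

```bash
python3 -m creep '[[0.65,[0,0,-0.016],0],[0.65,[0,0,-0.016],0]]' 25;python3 -m creep '[[0.2,[0,0,0],0],[0.2,[0,0,0],0],[0.2,[0,0,0],0],[0.2,[0,0,0],0]]' 15
```

```text
time: 4.88
eef_pos: [0.4428, 0.1122, 0.0217]
tcp_rot: [1.948, 2.458, 0.006]
wrist_force: [0.6, 0.6, -0.1]
grip_width: 0.0722
time: 5.38
eef_pos: [0.443, 0.1124, 0.0218]
tcp_rot: [1.948, 2.458, 0.007]
wrist_force: [-0.4, 1.8, 0.8]
grip_width: 0.0579
```

```bash
python3 - <<'E'
from h import *
s=robot.read_state(); R=cv2.Rodrigues(s['tcp_rot'])[0]; ps=robot.camera_params('scene'); print(s['eef_pos'],s['grip_width'])
im,_=cap('scene','s5.png'); im=im[:,:,::-1]; k=10; x0,y0=340,175; a=cv2.resize(im[y0:y0+60,x0:x0+80],None,fx=k,fy=k,interpolation=cv2.INTER_CUBIC)
def dot(X,c):
    u,v=proj(ps,X); cv2.circle(a,(int((u-x0+.5)*k),int((v-y0+.5)*k)),4,c,-1)
for d in(-.029,.029):
  for z in (.022,0,-.02,-.044): dot(s['eef_pos']+R@[d,0,z],(0,0,255))
for t in np.linspace(0,6.28,24): 
    for z in(0,.05): dot([.443+.029*np.cos(t),.1127+.029*np.sin(t),z],(0,255,0))
cv2.imwrite('pics/ov2.png',a); cap('wrist','w5.png')
E
```

```text
[0.44304173 0.1124038  0.02183162] 0.057898567554610605
```

View pics/ov2.png

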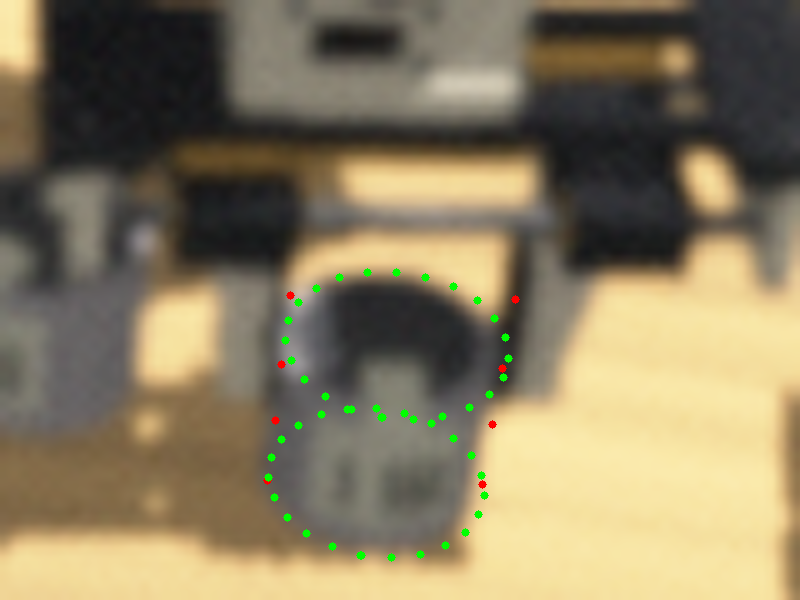

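View pics/w5.png

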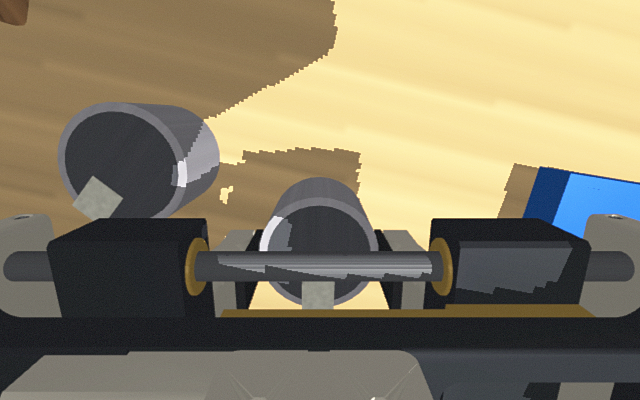

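```bash
python3 -m creep '[[0.65,[0,0,0],0],[0.65,[0,0,0],0],[0.65,[0,0,-0.03],0],[0.65,[0,0,-0.044],0],[0.65,[0,0,-0.044],0],[0.2,[0,0,-0.044],0],[0.2,[0,0,-0.044],0],[0.2,[0,0,-0.044],0],[0.2,[0,0,-0.044],0]]' 25
```

```text
time: 6.6
eef_pos: [0.4431, 0.1125, 0.0109]
tcp_rot: [1.948, 2.458, 0.007]
wrist_force: [0.4, 0.3, -0.2]
grip_width: 0.0575
```

```bash
python3 -m creep '[[0.2,[0,0,0.06],0],[0.2,[0,0,0.12],0],[0.2,[0.15,-0.05,0.12],-0.13],[0.2,[0.3,-0.1,0.12],-0.264],[0.2,[0.45,-0.16,0.12],-0.264],[0.2,[0.6,-0.22,0.12],-0.264],[0.2,[0.628,-0.22,0.12],-0.264],[0.2,[0.628,-0.22,0.12],-0.264],[0.2,[0.628,-0.22,0.12],-0.264]]'
```

```text
time: 7.72
eef_pos: [0.5989, 0.0577, 0.0407]
tcp_rot: [2.268, 2.167, 0.005]
wrist_force: [-0.6, 0.3, -2.1]
grip_width: 0.0577
```

```bash
python3 -m creep '[[0.2,[0.004,-0.002,-0.06],0],[0.2,[0.004,-0.002,-0.114],0],[0.2,[0.004,-0.002,-0.117],0],[0.2,[0.004,-0.002,-0.117],0],[0.65,[0.004,-0.002,-0.117],0],[0.65,[0.004,-0.002,-0.117],0],[0.65,[0.004,-0.002,0.08],0],[0.65,[0.004,-0.002,0.3],0],[0.65,[0.004,-0.002,0.5],0]]'
python3 -m creep '[[0.65,[-0.2,-0.05,0.2],0],[0.65,[-0.4,-0.1,0.4],-0.15],[0.65,[-0.6,-0.2,0.4],-0.3],[0.65,[-0.8,-0.3,0.4],-0.4],[0.65,[-0.8,-0.3,0.4],-0.4],[0.65,[-0.8,-0.3,0.4],-0.4]]'
python3 - <<'E'
from h import *
cap('wrist','w6.png'); print(robot.camera_params('wrist'))
im,p=cap('top','t6.png'); cv2.imwrite('pics/t6c.png',cv2.resize(im[140:290,240:400],None,fx=4,fy=4,interpolation=cv2.INTER_CUBIC)[:,:,::-1])
E
```

```text
time: 8.85
eef_pos: [0.6001, 0.0571, 0.1681]
tcp_rot: [2.267, 2.166, 0.007]
wrist_force: [-0.1, 0.0, 0.3]
grip_width: 0.0721
time: 9.6
eef_pos: [0.4003, -0.0179, 0.269]
tcp_rot: [2.666, 1.648, 0.009]
wrist_force: [0.6, -0.2, -0.2]
grip_width: 0.0725
{'fx': 320.55499689231624, 'fy': 320.55499689231624, 'cx': 318.36774692644485, 'cy': 198.54324021529385, 'rvec': array([-2.47898127, -1.52988558, -0.19848546]), 'tvec': array([-0.16270252, -0.40031301,  0.34854373])}
```

View pics/w6.png

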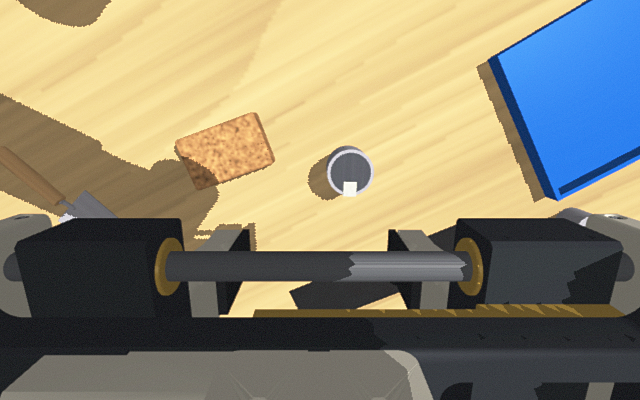

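View pics/t6c.png

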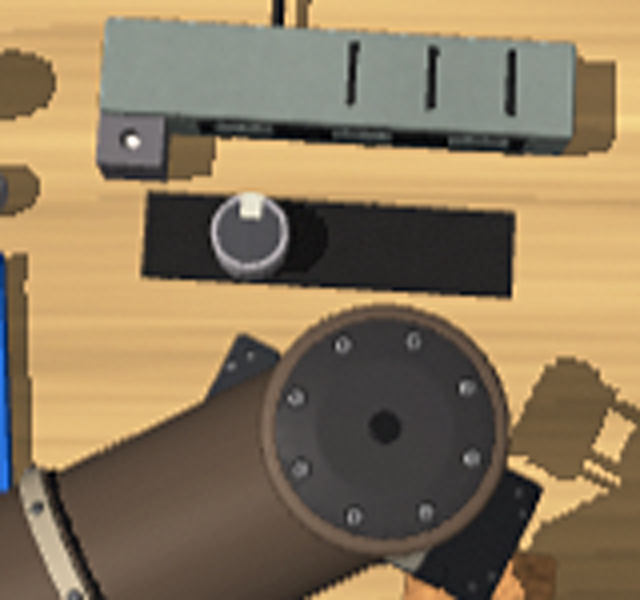

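```bash
cat >> m.py <<'E'
def tinw(im,p,u0,v0,r=32,z=.05):
    sub=np.ascontiguousarray(im[v0-r:v0+r,u0-r:u0+r]); g=cv2.cvtColor(sub,cv2.COLOR_RGB2GRAY); hs=cv2.cvtColor(sub,cv2.COLOR_RGB2HSV)
    m=((hs[:,:,1]<60)&(g>135)).astype(np.uint8)  # rim + tongue
    n,l,st,ce=cv2.connectedComponentsWithStats(m); i=1+np.argmax(st[1:,4]); m=(l==i).astype(np.uint8)
    c,_=cv2.findContours(m,cv2.RETR_EXTERNAL,cv2.CHAIN_APPROX_NONE); c=max(c,key=cv2.contourArea)
    e=cv2.fitEllipse(cv2.convexHull(c)) ; a=onz(p,e[0][0]+u0-r,e[0][1]+v0-r,z)
    w=((hs[:,:,1]<60)&(g>205)).astype(np.uint8); w=cv2.morphologyEx(w,cv2.MORPH_OPEN,np.ones((5,5),np.uint8))
    y,x=np.nonzero(w); b=onz(p,x.mean()+u0-r,y.mean()+v0-r,z); d=b-a
    return a.round(4),np.degrees(np.arctan2(d[1],d[0])).round(1),np.hypot(*d[:2]).round(4),e
E
python3 - <<'E'
from m import *
im=cv2.imread('pics/w6.png')[:,:,::-1].copy(); p=robot.camera_params('wrist')
print(tinw(im,p,350,173))
f=lambda x,y:(x/4+240-.4,y/4+140-.4)
p=robot.camera_params('top')
a=onz(p,*f(249.5,233.5),.05);b=onz(p,*f(251,206),.05);print(a,np.degrees(np.arctan2(*(b-a)[1::-1])))
E
```

```text
(array([0.4181, 0.0158, 0.05  ]), np.float64(-26.9), np.float64(0.0216), ((32.0803108215332, 30.738298416137695), (46.31229019165039, 49.7747802734375), 13.837727546691895))
[0.59654807 0.05731811 0.05      ] -2.2614525528210514
```

```bash
python3 -m creep '[[0.65,[0.04,0.07,-0.2],0],[0.65,[0.083,0.136,-0.4],0],[0.65,[0.083,0.136,-0.6],0],[0.65,[0.083,0.136,-0.64],0],[0.65,[0.083,0.136,-0.64],0],[0.65,[0.083,0.136,-0.64],0]]'
```

```text
time: 10.45
eef_pos: [0.423, 0.017, 0.1098]
tcp_rot: [2.666, 1.648, 0.009]
wrist_force: [0.6, 1.0, 0.7]
grip_width: 0.0724
```

```bash
python3 -m creep '[[0.65,[-0.008,-0.004,-0.15],0],[0.65,[-0.008,-0.004,-0.3],0],[0.65,[-0.008,-0.004,-0.395],0],[0.65,[-0.008,-0.004,-0.395],0],[0.65,[-0.008,-0.004,-0.395],0],[0.2,[-0.008,-0.004,-0.395],0],[0.2,[-0.008,-0.004,-0.395],0],[0.2,[-0.008,-0.004,-0.395],0],[0.2,[-0.008,-0.004,-0.395],0]]' 25; python3 - <<'E'
from h import *
cap('wrist','w7.png')
E
```

```text
time: 11.58
eef_pos: [0.4215, 0.0161, 0.0119]
tcp_rot: [2.666, 1.648, 0.011]
wrist_force: [-1.9, -1.4, 10.0]
grip_width: 0.0573
```

View pics/w7.png

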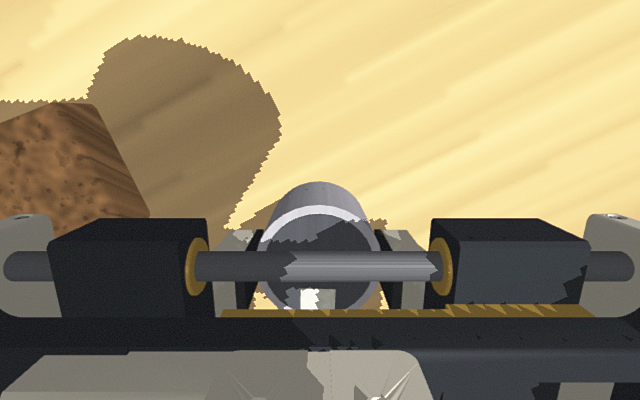

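```bash
python3 -m creep '[[0.2,[0,0,0.06],0],[0.2,[0,0,0.12],0],[0.2,[0.15,-0.1,0.12],0.15],[0.2,[0.35,-0.2,0.12],0.3],[0.2,[0.5,-0.3,0.12],0.4],[0.2,[0.65,-0.316,0.12],0.4],[0.2,[0.7,-0.316,0.12],0.4],[0.2,[0.7,-0.316,0.12],0.4],[0.2,[0.7,-0.316,0.12],0.4],[0.2,[0.7,-0.316,0.12],0.4]]'
python3 - <<'E'
from h import *
cap('wrist','w8.png')
E
```

```text
time: 12.88
eef_pos: [0.5957, -0.0625, 0.0422]
tcp_rot: [2.265, 2.168, 0.013]
wrist_force: [0.0, -0.0, -3.4]
grip_width: 0.0575
```

View pics/w8.png

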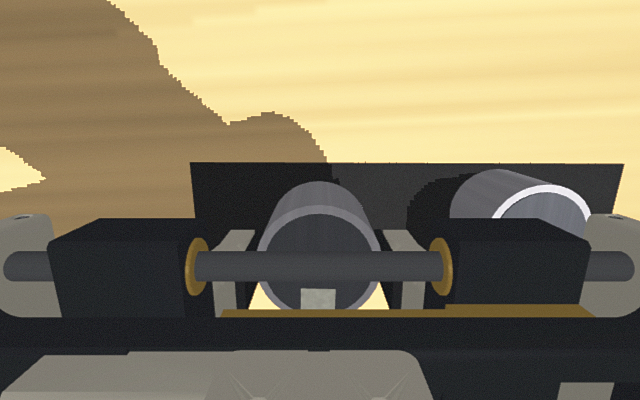

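```bash
python3 -m creep '[[0.2,[0,-0.002,-0.06],0],[0.2,[0,-0.002,-0.115],0],[0.2,[0,-0.002,-0.121],0],[0.2,[0,-0.002,-0.121],0],[0.65,[0,-0.002,-0.121],0],[0.65,[0,-0.002,-0.121],0],[0.65,[0,-0.002,0.08],0],[0.65,[0,-0.002,0.3],0],[0.65,[0,-0.002,0.5],0]]'
python3 -m creep '[[0.65,[-0.2,0.1,0.2],0],[0.65,[-0.4,0.2,0.4],0],[0.65,[-0.5,0.24,0.5],0],[0.65,[-0.5,0.24,0.5],0],[0.65,[-0.5,0.24,0.5],0]]'
python3 - <<'E'
from h import *
cap('wrist','w9.png')
E
```

```text
time: 14.05
eef_pos: [0.5961, -0.0631, 0.1693]
tcp_rot: [2.265, 2.167, 0.014]
wrist_force: [1.7, 1.3, -0.1]
grip_width: 0.0721
time: 14.68
eef_pos: [0.471, -0.003, 0.2945]
tcp_rot: [2.264, 2.168, 0.016]
wrist_force: [-0.1, -0.4, 0.0]
grip_width: 0.0721
```

View pics/w9.png

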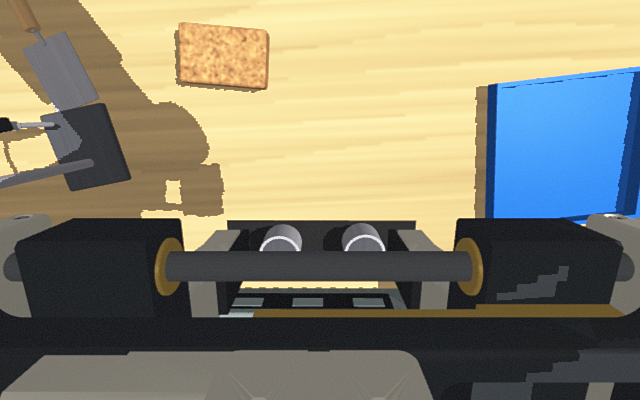

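```bash
python3 -m creep '[[0.65,[0,-0.2,0.1],0],[0.65,[0,-0.45,0.16],0.1],[0.65,[0,-0.7,0.16],0.183],[0.65,[0,-0.9,0.16],0.183],[0.65,[0,-1,0.16],0.183],[0.65,[0,-1,0.16],0.183]]'
python3 -m creep '[[0.65,[-0.02,-0.2,0],0],[0.65,[-0.04,-0.3,0],0],[0.65,[-0.04,-0.3,0],0],[0.65,[-0.04,-0.3,0],0]]'
python3 - <<'E'
from h import *
cap('wrist','w10.png'); im,p=cap('top','t10.png'); cv2.imwrite('pics/t10c.png',cv2.resize(im[140:290,240:400],None,fx=4,fy=4,interpolation=cv2.INTER_CUBIC)[:,:,::-1])
E
```

```text
time: 15.48
eef_pos: [0.4707, -0.2553, 0.3311]
tcp_rot: [2.055, 2.374, 0.01]
wrist_force: [0.1, 0.5, 0.5]
grip_width: 0.0724
time: 15.98
eef_pos: [0.4608, -0.3298, 0.3303]
tcp_rot: [2.056, 2.375, 0.01]
wrist_force: [-0.3, -0.7, 0.1]
grip_width: 0.0724
```

View pics/w10.png

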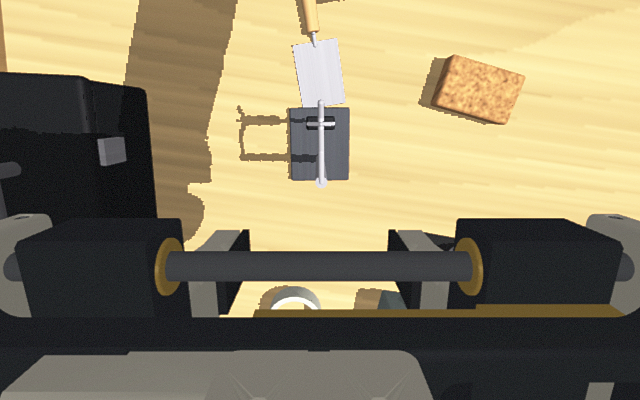

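View pics/t10c.png

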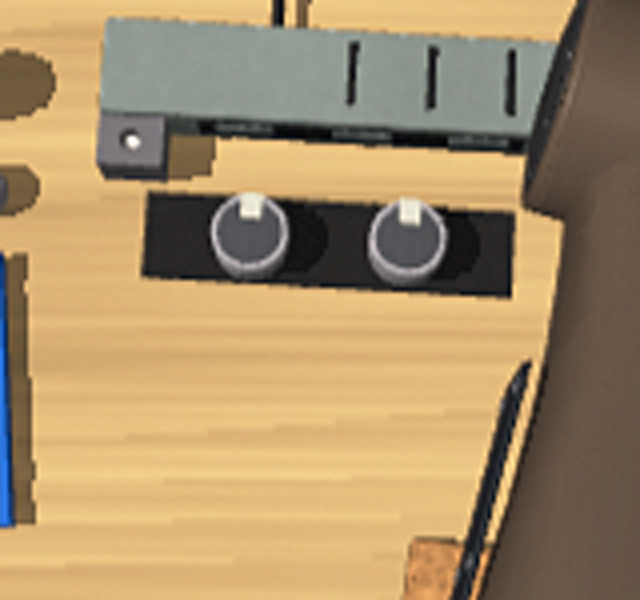

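```bash
python3 - <<'E'
from m import *
p=robot.camera_params('wrist')
im=cv2.imread('pics/w10.png'); a=cv2.resize(im[92:192,270:370],None,fx=6,fy=6,interpolation=cv2.INTER_CUBIC); cv2.imwrite('pics/w10c.png',a)
print('end',onz(p,321,102,.198),'post',onz(p,321,181,.195),'loop',onz(p,320.5,124,.192),'handle',onz(p,320,123.5,.1586), 'jaw',2*np.degrees(np.arctan2(2.375,2.056)))
q=onz(p,321,181,.195)-onz(p,321,102,.198); print(np.degrees(np.arctan2(q[1],q[0])))
E
```

```text
end [ 0.38206223 -0.33850061  0.198     ] post [ 0.45508757 -0.32776865  0.195     ] loop [ 0.40157003 -0.33605557  0.192     ] handle [ 0.40204963 -0.33621383  0.1586    ] jaw 98.23555611290926
8.360463969846665
```

View pics/w10c.png

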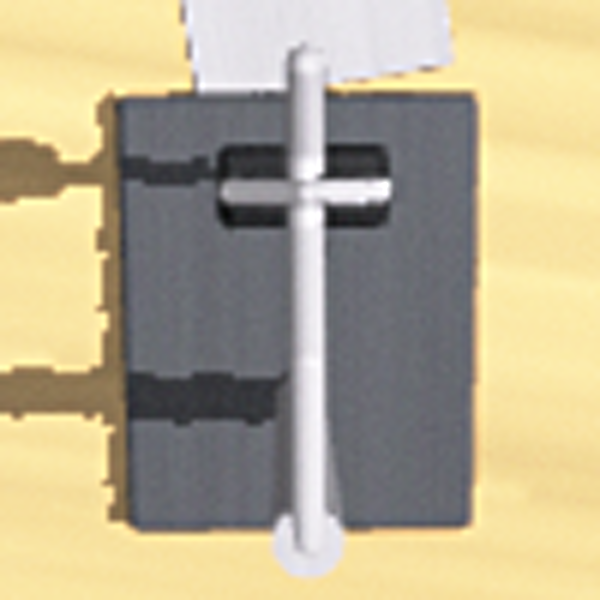

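```bash
python3 -m creep '[[0.27,[-0.15,-0.023,-0.1],0],[0.27,[-0.231,-0.023,-0.25],0],[0.27,[-0.231,-0.023,-0.45],0],[0.27,[-0.231,-0.023,-0.6],0],[0.27,[-0.231,-0.023,-0.6],0],[0.27,[-0.231,-0.023,-0.6],0]]' 25
cat > ov.py <<'E'
from h import *
import sys
def ov(f,x0,y0,w,h,k,zs=(.022,0,-.02,-.044)):
    s=robot.read_state(); R=cv2.Rodrigues(s['tcp_rot'])[0]; ps=robot.camera_params('scene'); print(s['eef_pos'],s['grip_width'],s['wrist_force'])
    im,_=cap('scene','raw_'+f); im=im[:,:,::-1]; a=cv2.resize(im[y0:y0+h,x0:x0+w],None,fx=k,fy=k,interpolation=cv2.INTER_CUBIC)
    g=s['grip_width']/2
    for d in(-g,g):
        for z in zs:
            u,v=proj(ps,s['eef_pos']+R@[d,0,z]); cv2.circle(a,(int((u-x0+.5)*k),int((v-y0+.5)*k)),3,(0,0,255),-1)
    cv2.imwrite('pics/'+f,a)
E
python3 -c "
from ov import *
ov('h1.png',180,95,80,75,8); cap('wrist','w11.png')"
```

```text
time: 16.82
eef_pos: [0.4044, -0.3354, 0.1827]
tcp_rot: [2.051, 2.375, 0.011]
wrist_force: [0.5, -0.1, 0.3]
grip_width: 0.0555
[ 0.40439573 -0.33540189  0.18266186] 0.05549393458959404 [ 0.45572447 -0.08585662  0.31979543]
```

View pics/h1.png

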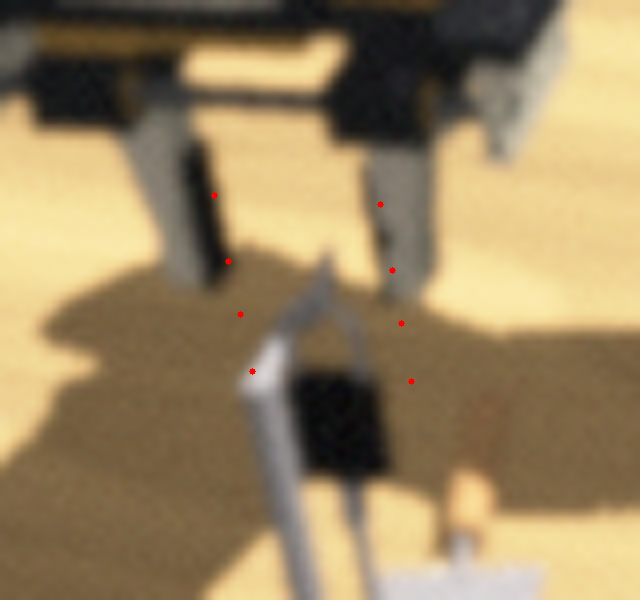

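View pics/w11.png

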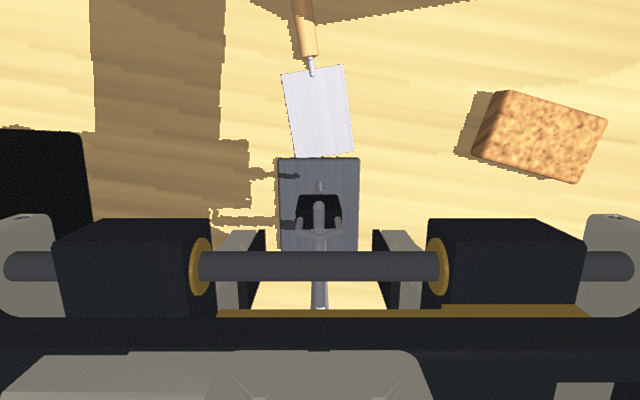

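```bash
python3 -m creep '[[0.27,[-0.004,0,-0.07],0],[0.27,[-0.004,0,-0.14],0],[0.27,[-0.004,0,-0.21],0],[0.27,[-0.004,0,-0.21],0],[0.27,[-0.004,0,-0.21],0]]'
python3 -c "
from ov import *
ov('h2.png',180,95,80,75,8); cap('wrist','w12.png')"
```

```text
time: 17.55
eef_pos: [0.4044, -0.336, 0.1319]
tcp_rot: [2.05, 2.372, 0.012]
wrist_force: [0.9, 0.5, 0.1]
grip_width: 0.0559
[ 0.40440895 -0.33600037  0.13185564] 0.055869647549551094 [0.85264762 0.49408307 0.05825385]
```

View pics/h2.png

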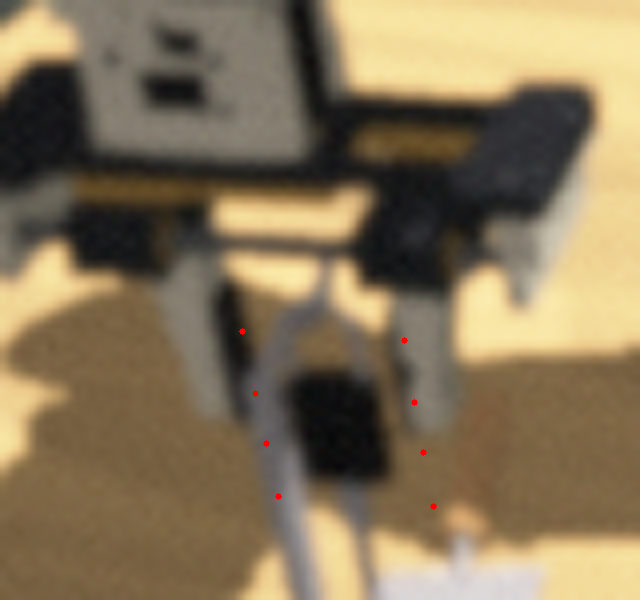

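View pics/w12.png

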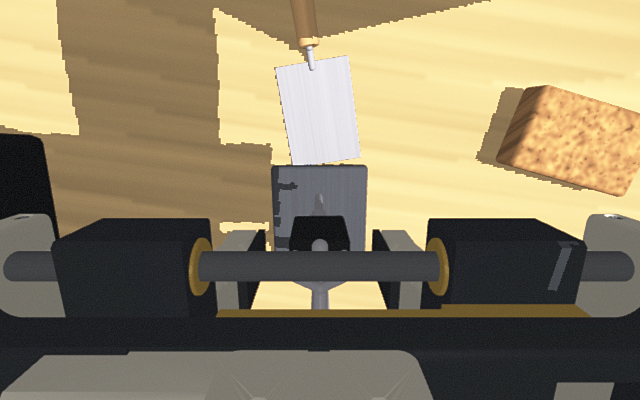

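```bash
python3 - <<'E'
from h import *
p=robot.camera_params('wrist'); e=robot.read_state()['eef_pos']
print(proj(p,[.402,-.336,.1586]),proj(p,[e[0],e[1],.1586]),onz(p,320,216,.1586))
im=cv2.imread('pics/w12.png'); cv2.imwrite('pics/w12c.png',cv2.resize(im[190:320,200:440],None,fx=3.3,fy=3.3,interpolation=cv2.INTER_CUBIC))
E
```

```text
(np.float64(319.55371636061267), np.float64(255.0834022196613)) (np.float64(319.07794819139195), np.float64(259.43721030217216)) [ 0.38214438 -0.33869219  0.1586    ]
```

View pics/w12c.png

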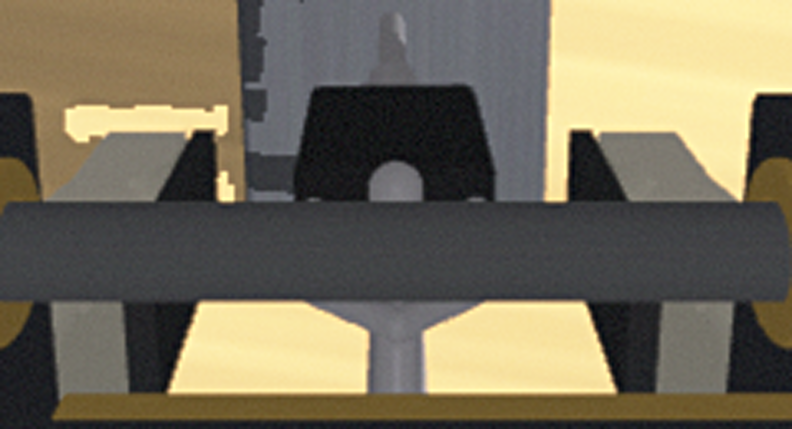

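```bash
python3 -m creep '[[0,[0,0,0],0],[-0.5,[0,0,0],0],[-0.5,[0,0,0],0],[-0.5,[0,0,0],0],[-0.5,[0,0,0],0]]' 35; python3 -m creep '[[-0.5,[0,0,0.03],0],[-0.5,[0,0,0.064],0],[-0.5,[0,0,0.064],0],[-0.5,[0,0,0.064],0]]'
python3 -c "
from ov import *
ov('h3.png',180,95,80,75,8); cap('wrist','w13.png')"
```

```text
time: 18.27
eef_pos: [0.4044, -0.3359, 0.1317]
tcp_rot: [2.05, 2.372, 0.013]
wrist_force: [-0.9, 1.3, 0.7]
grip_width: 0.0295
time: 18.77
eef_pos: [0.4043, -0.3358, 0.1478]
tcp_rot: [2.05, 2.372, 0.013]
wrist_force: [-1.0, -0.6, -0.1]
grip_width: 0.0296
[ 0.40430762 -0.33584871  0.14776494] 0.02958997187659934 [-0.99004932 -0.55599135 -0.06385582]
```

View pics/h3.png

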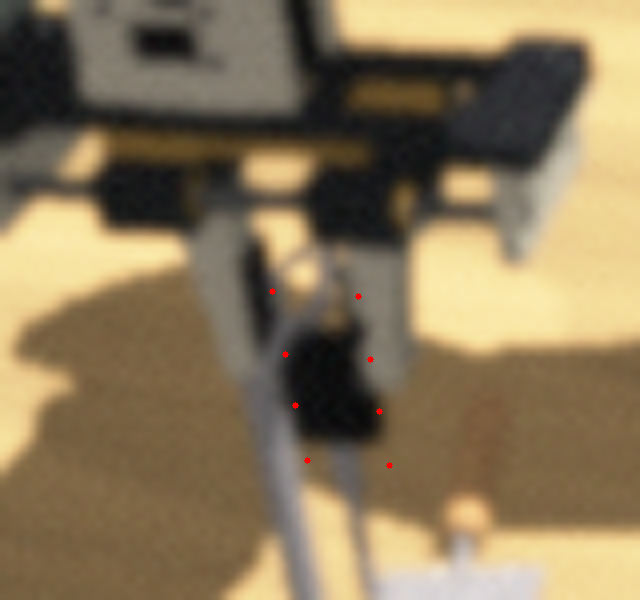

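View pics/w13.png

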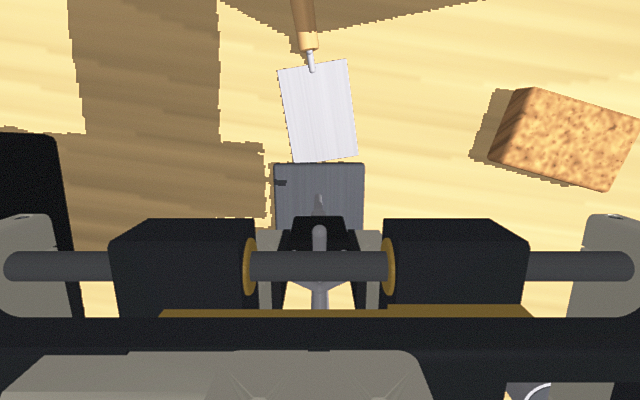

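```bash
python3 -m creep '[[-0.5,[-0.06,-0.009,0.004],0],[-0.5,[-0.12,-0.018,0.006],0],[-0.5,[-0.12,-0.018,0.006],0]]'; python3 -m creep '[[-0.5,[-0.08,-0.011,0],0],[-0.5,[-0.16,-0.023,0],0],[-0.5,[-0.2,-0.03,0.1],0],[-0.5,[-0.2,-0.03,0.3],0],[-0.5,[-0.2,-0.03,0.36],0],[-0.5,[-0.2,-0.03,0.36],0]]'
python3 -c "
from ov import *
ov('h4.png',180,80,100,75,8); cap('wrist','w14.png')"
```

```text
time: 19.25
eef_pos: [0.3727, -0.3404, 0.1492]
tcp_rot: [2.051, 2.371, 0.013]
wrist_force: [0.3, 0.4, 0.1]
grip_width: 0.0296
time: 20.0
eef_pos: [0.3224, -0.3481, 0.24]
tcp_rot: [2.05, 2.369, 0.014]
wrist_force: [-0.0, 0.5, -1.2]
grip_width: 0.0294
[ 0.32244401 -0.34813739  0.23995284] 0.029442268640764904 [-0.01836777  0.50726253 -1.16476256]
```

View pics/h4.png

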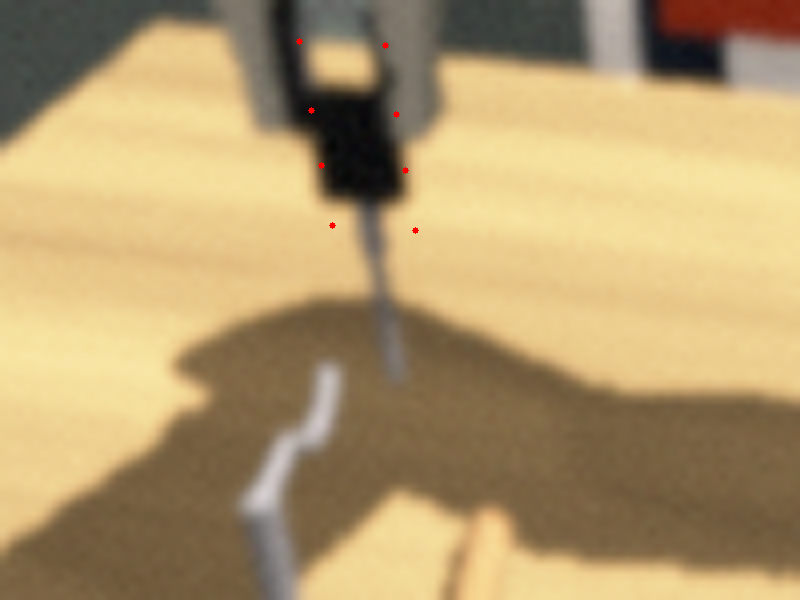

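View pics/w14.png

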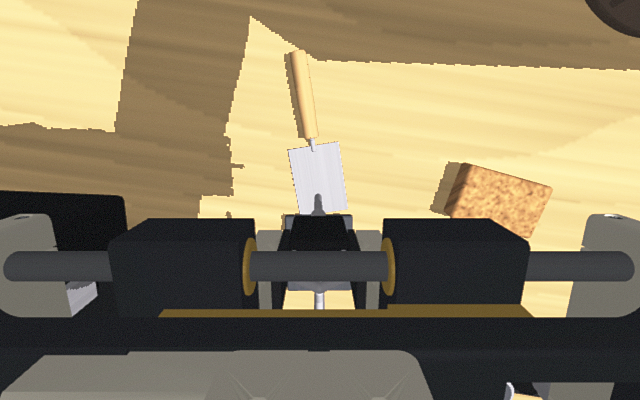

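```bash
python3 - <<'E'
from h import *
p=robot.camera_params('wrist'); e=robot.read_state()['eef_pos']
im=cv2.imread('pics/w14.png'); cv2.imwrite('pics/w14c.png',cv2.resize(im[180:250,270:370],None,fx=8,fy=8,interpolation=cv2.INTER_CUBIC))
ps=robot.camera_params('scene')
u,v=180+398/8,80+378/8; A=ray(ps,u,v); B=ray(p,318,196)
# closest
M=np.stack([A[1],-B[1]],1); t=np.linalg.lstsq(M,B[0]-A[0],rcond=None)[0]; print(A[0]+A[1]*t[0],B[0]+B[1]*t[1],e, onz(p,318,196,.157))
E
```

```text
[ 0.31885233 -0.35007243  0.15546446] [ 0.31807843 -0.34855491  0.15532241] [ 0.32173089 -0.34745802  0.23795028] [ 0.31765    -0.34861636  0.157     ]
```

View pics/w14c.png

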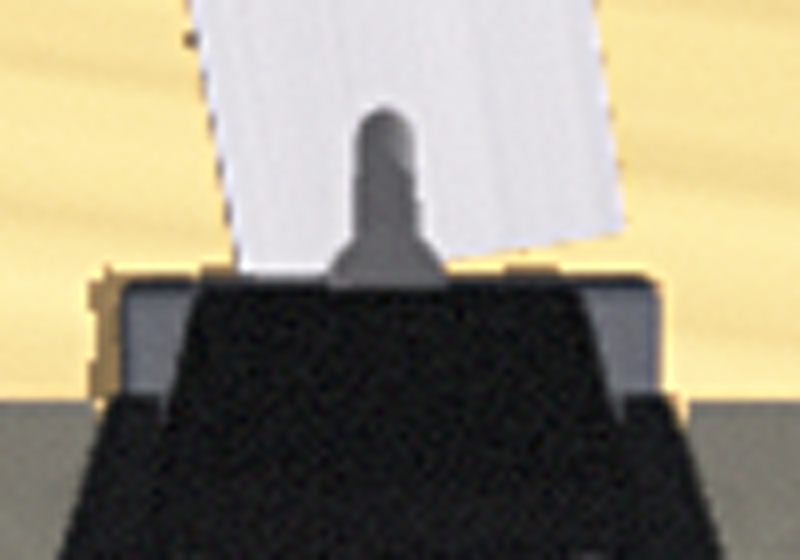

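```bash
python3 -m creep '[[-0.5,[0,0.2,0.02],0],[-0.5,[0.04,0.44,0.02],0],[-0.5,[0.1,0.66,0.02],0],[-0.5,[0.2,0.88,0.02],0],[-0.5,[0.3,1,0.02],0],[-0.5,[0.3,1,0.02],0]]'; python3 -m creep '[[-0.5,[0.16,0.16,0],0],[-0.5,[0.32,0.32,0],0],[-0.5,[0.48,0.48,0],0],[-0.5,[0.64,0.64,0],0],[-0.5,[0.8,0.8,0],0],[-0.5,[0.9,0.9,0],0],[-0.5,[0.9,0.9,0],0]]'
```

```text
time: 20.85
eef_pos: [0.3972, -0.0956, 0.2414]
tcp_rot: [2.05, 2.377, 0.01]
wrist_force: [-0.6, 0.1, -0.8]
grip_width: 0.0292
time: 21.72
eef_pos: [0.6226, 0.1299, 0.2381]
tcp_rot: [2.05, 2.379, 0.003]
wrist_force: [-1.0, -0.1, -1.5]
grip_width: 0.0297
```

```bash
python3 -m creep '[[-0.5,[0.1,0.04,-0.1],0],[-0.5,[0.19,0.078,-0.2],0],[-0.5,[0.19,0.078,-0.29],0],[-0.5,[0.19,0.078,-0.29],0],[-0.5,[0.19,0.078,-0.29],0]]'
python3 -c "
from h import *
print(robot.read_state()['eef_pos'])
im,p=cap('scene','s20.png'); cv2.imwrite('pics/s20c.png',cv2.resize(im[190:330,250:430],None,fx=4,fy=4,interpolation=cv2.INTER_CUBIC)[:,:,::-1]); cap('wrist','w20.png'); cap('top','t20.png')"
```

```text
time: 22.35
eef_pos: [0.67, 0.1486, 0.1663]
tcp_rot: [2.051, 2.379, 0.003]
wrist_force: [0.7, 0.6, -0.2]
grip_width: 0.0297
[0.6700414  0.14861299 0.16632065]
```

View pics/s20c.png

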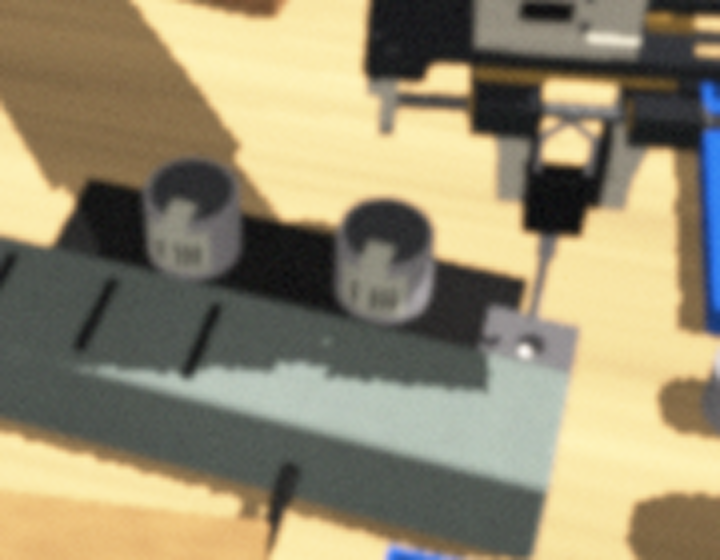

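View pics/w20.png

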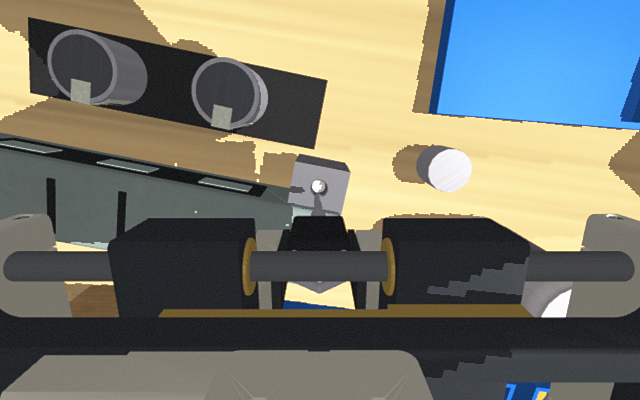

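View pics/t20.png

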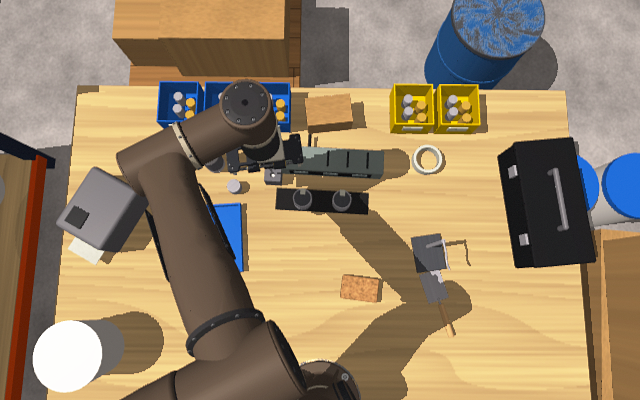

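```bash
python3 - <<'E'
from h import *
im=cv2.imread('pics/w20.png'); cv2.imwrite('pics/w20c.png',cv2.resize(im[150:225,270:370],None,fx=8,fy=8,interpolation=cv2.INTER_CUBIC))
im=cv2.imread('pics/s20.png'); cv2.imwrite('pics/s20d.png',cv2.resize(im[255:285,365:405],None,fx=16,fy=16,interpolation=cv2.INTER_CUBIC))
E
```

```text
(no output)
```

View pics/w20c.png

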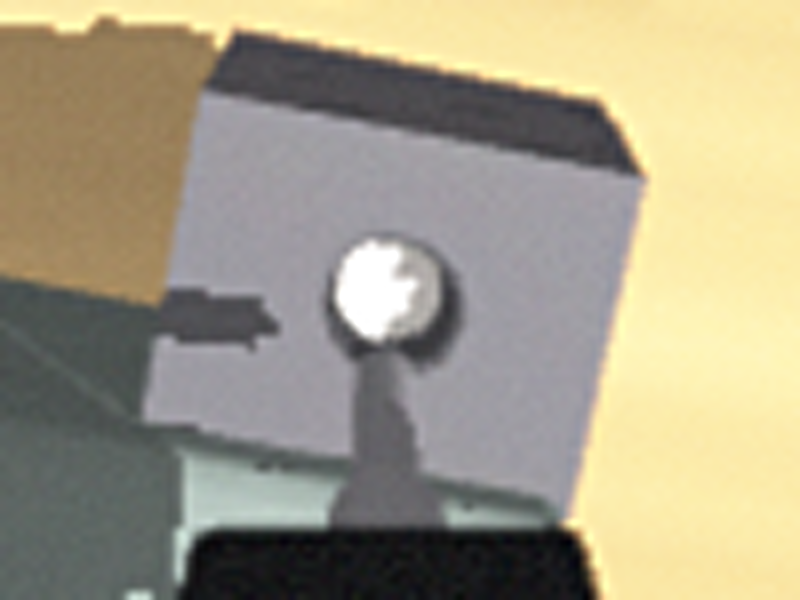

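View pics/s20d.png

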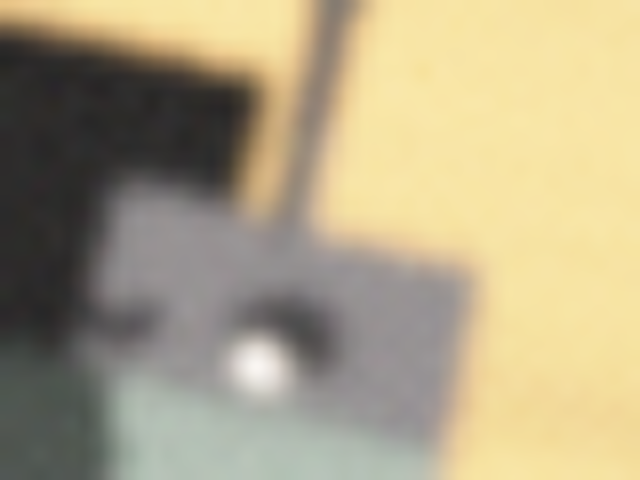

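```bash
python3 - <<'E'
from h import *
p=robot.camera_params('wrist'); ps=robot.camera_params('scene')
h=onz(p,318.8,187,.06); print('hole w',h,'tip w',onz(p,317,196.8,.0833))
print('hole s',onz(ps,382.3,275.75,.06),'tip s',onz(ps,382.6,269.2,.0833))
A=ray(ps,382.6,269.2);B=ray(p,317,196.8);M=np.stack([A[1],-B[1]],1); t=np.linalg.lstsq(M,B[0]-A[0],rcond=None)[0]; print(A[0]+A[1]*t[0],B[0]+B[1]*t[1])
print(robot.camera_params('top')['fx'])
E
```

```text
hole w [0.66418999 0.14847547 0.06      ] tip w [0.66742868 0.14742204 0.0833    ]
hole s [0.66663229 0.14765115 0.06      ] tip s [0.66813791 0.14571897 0.0833    ]
[0.66760673 0.14572837 0.08266234] [0.6675774  0.14744164 0.08271204]
465.22096046885366
```

```bash
python3 -m creep '[[-0.5,[-0.01,0.006,0],0],[-0.5,[-0.01,0.006,-0.03],0],[-0.5,[-0.01,0.006,-0.068],0],[-0.5,[-0.01,0.006,-0.068],0],[-0.5,[-0.01,0.006,-0.068],0]]'
python3 -c "
from h import *
print(robot.read_state()['eef_pos'])
im,p=cap('scene','s21.png'); cv2.imwrite('pics/s21d.png',cv2.resize(im[255:285,365:405],None,fx=16,fy=16,interpolation=cv2.INTER_CUBIC)[:,:,::-1]); im,p=cap('wrist','w21.png');cv2.imwrite('pics/w21c.png',cv2.resize(im[150:225,270:370],None,fx=8,fy=8,interpolation=cv2.INTER_CUBIC)[:,:,::-1])"
```

```text
time: 23.12
eef_pos: [0.668, 0.1508, 0.1499]
tcp_rot: [2.05, 2.379, 0.005]
wrist_force: [0.6, 0.2, -1.3]
grip_width: 0.0295
[0.66796472 0.15079238 0.14985104]
```

View pics/w21c.png

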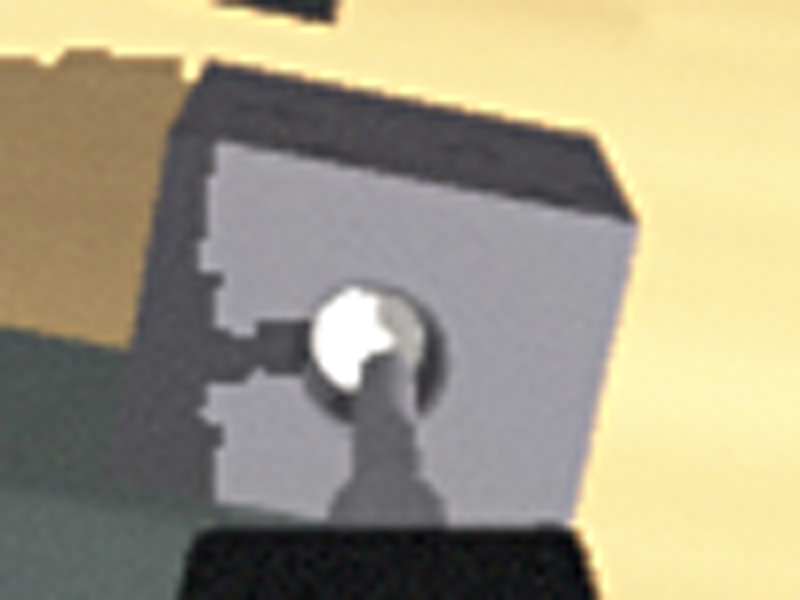

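View pics/s21d.png

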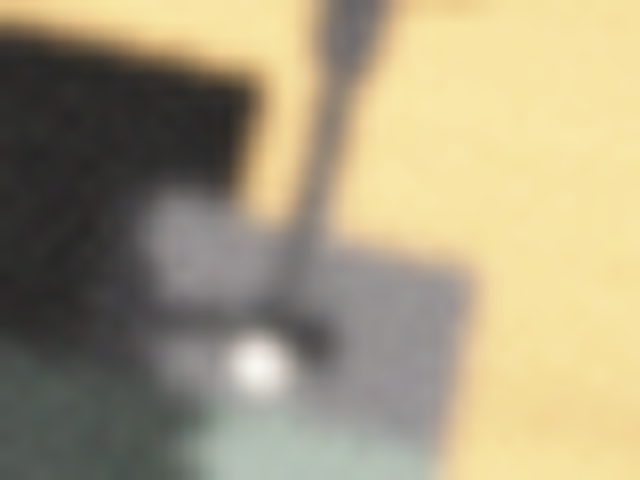

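```bash
python3 - <<'E'
from h import *
p=robot.camera_params('wrist'); ps=robot.camera_params('scene')
print(onz(p,316.6,193.9,.06),onz(p,317.6,197,.0668))
print(onz(ps,382.3,275.75,.06),onz(ps,365+287/16-.5,255+308/16-.5,.0668))
E
```

```text
[0.66433794 0.14847812 0.06      ] [0.66515005 0.14946068 0.0668    ]
[0.66663229 0.14765115 0.06      ] [0.66673405 0.14715404 0.0668    ]
```

```bash
python3 -m creep '[[-0.5,[0,0,-0.03],0],[-0.5,[0,0,-0.06],0],[-0.5,[0,0,-0.06],0]]' 40; python3 -m creep '[[-0.5,[0,0,-0.012],0],[-0.5,[0,0,-0.024],0],[-0.5,[0,0,-0.03],0],[-0.5,[0,0,-0.03],0]]'
```

```text
time: 23.6
eef_pos: [0.6675, 0.1506, 0.134]
tcp_rot: [2.05, 2.379, 0.004]
wrist_force: [-0.1, 0.1, -0.5]
grip_width: 0.0295
time: 24.1
eef_pos: [0.6679, 0.1507, 0.127]
tcp_rot: [2.05, 2.379, 0.005]
wrist_force: [0.4, -0.8, 4.1]
grip_width: 0.0293
```

```bash
python3 -m creep '[[-0.5,[0,0,-0.008],0],[-0.5,[0,0,-0.01],0],[-0.5,[0,0,-0.01],0],[-0.5,[0,0,-0.01],0]]'
```

```text
time: 24.6
eef_pos: [0.6687, 0.1509, 0.1262]
tcp_rot: [2.048, 2.378, 0.008]
wrist_force: [-0.5, -0.4, 9.4]
grip_width: 0.0296
```

```bash
python3 -c "
from h import *
im,p=cap('wrist','w22.png'); s=robot.read_state(); print(s['wrist_force'],s['eef_pos'])"
python3 -m creep '[[-0.5,[0,0,0.08],0],[-0.5,[0,0,0.16],0],[-0.5,[0,0,0.35],0],[-0.5,[0,0,0.46],0],[-0.5,[0,0,0.46],0]]'
```

```text
[-0.94854555 -0.17740591  9.2414783 ] [0.66877029 0.1508667  0.12617081]
time: 25.28
eef_pos: [0.6695, 0.1512, 0.2434]
tcp_rot: [2.047, 2.377, 0.013]
wrist_force: [-0.8, 0.3, -0.8]
grip_width: 0.0293
```

View pics/w22.png

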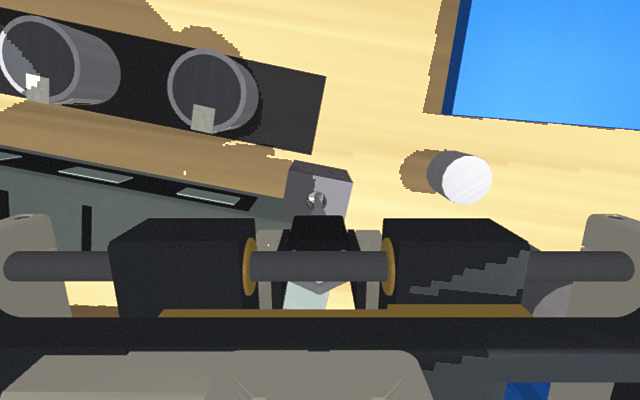

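```bash
python3 -m creep '[[-0.5,[-0.16,-0.16,0],0],[-0.5,[-0.32,-0.32,0],0],[-0.5,[-0.48,-0.48,0],0],[-0.5,[-0.64,-0.64,0],0],[-0.5,[-0.8,-0.8,0],0],[-0.5,[-1,-0.9,0],0],[-0.5,[-1,-0.9,0],0]]'; python3 -m creep '[[-0.5,[-0.1,-0.2,0],0],[-0.5,[-0.25,-0.4,0],0],[-0.5,[-0.38,-0.6,0],0],[-0.5,[-0.4,-0.8,0],0],[-0.5,[-0.4,-1,0],0],[-0.5,[-0.4,-1,0],0]]'
```

```text
time: 26.15
eef_pos: [0.4158, -0.0752, 0.2426]
tcp_rot: [2.051, 2.376, 0.013]
wrist_force: [0.9, 0.5, -0.3]
grip_width: 0.0293
time: 26.9
eef_pos: [0.315, -0.3275, 0.2407]
tcp_rot: [-2.058, -2.373, -0.011]
wrist_force: [-1.3, 0.4, -0.2]
grip_width: 0.0296
```

```bash
python3 -m creep '[[-0.5,[0.02,-0.05,0],0],[-0.5,[0.03,-0.082,-0.1],0],[-0.5,[0.03,-0.082,-0.25],0],[-0.5,[0.03,-0.082,-0.36],0],[-0.5,[0.03,-0.082,-0.36],0],[-0.5,[0.03,-0.082,-0.36],0]]'
python3 -c "
from ov import *
ov('h5.png',180,90,100,75,8); cap('wrist','w23.png')"
```

```text
time: 27.65
eef_pos: [0.3234, -0.3481, 0.1516]
tcp_rot: [2.056, 2.374, 0.011]
wrist_force: [-0.4, -0.6, 0.0]
grip_width: 0.0296
[ 0.32343264 -0.34811498  0.15157765] 0.029596987129086507 [-0.4070589  -0.59020444  0.00790194]
```

View pics/h5.png

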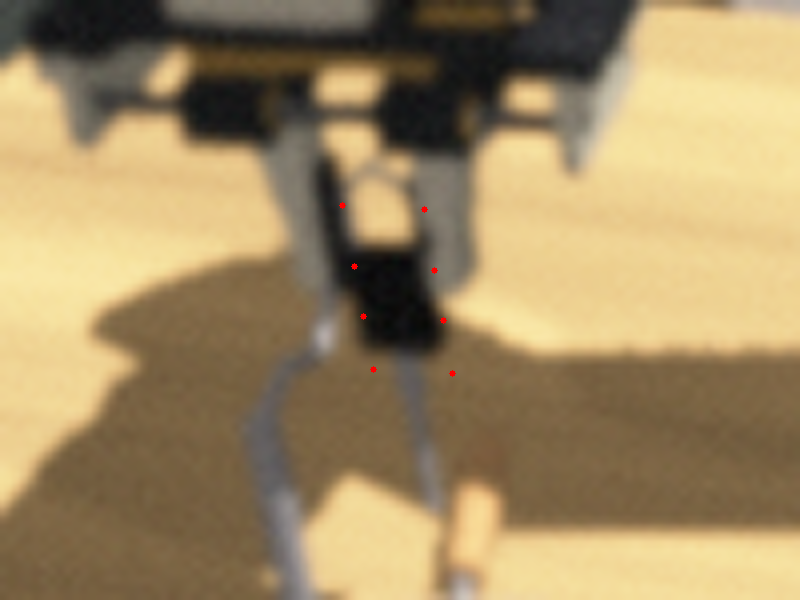

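View pics/w23.png

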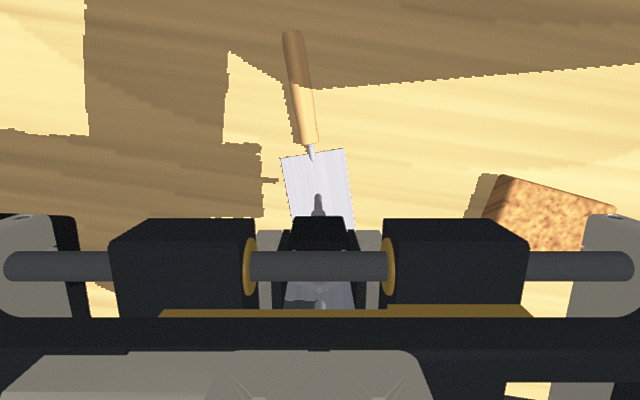

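```bash
python3 -m creep '[[-0.5,[0.06,0.009,-0.003],0],[-0.5,[0.12,0.018,-0.004],0],[-0.5,[0.16,0.024,-0.004],0],[-0.5,[0.16,0.024,-0.004],0]]'; python3 -m creep '[[-0.5,[0.05,0.007,0],0],[-0.5,[0.1,0.015,0],0],[-0.5,[0.16,0.024,0],0],[-0.5,[0.16,0.024,0],0]]'
python3 -c "
from ov import *
ov('h6.png',180,90,100,75,8)"
```

```text
time: 28.25
eef_pos: [0.3644, -0.342, 0.1508]
tcp_rot: [2.055, 2.374, 0.012]
wrist_force: [-0.2, 0.0, -0.2]
grip_width: 0.03
time: 28.75
eef_pos: [0.4057, -0.3359, 0.1506]
tcp_rot: [2.054, 2.375, 0.012]
wrist_force: [0.2, -0.9, -0.6]
grip_width: 0.0295
[ 0.40565704 -0.33589589  0.15056767] 0.029511277091087574 [ 0.15686558 -0.93224769 -0.55384499]
```

View pics/h6.png

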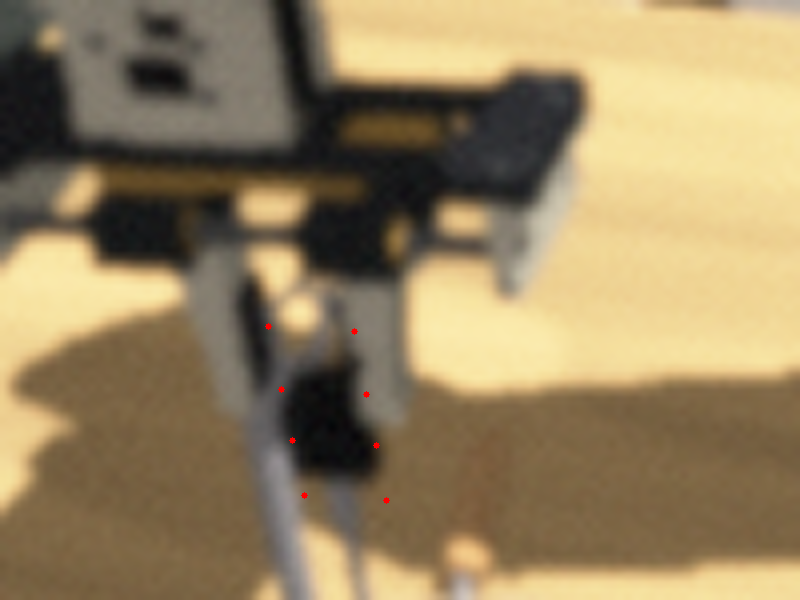

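Same view as just after lift. Lower onto the seat until light contact, then release.

```bash
python3 -m creep '[[-0.5,[-0.004,0,-0.03],0],[-0.5,[-0.004,0,-0.06],0],[-0.5,[-0.004,0,-0.07],0],[-0.5,[-0.004,0,-0.07],0]]'
```

```text
time: 29.3
eef_pos: [0.4037, -0.3358, 0.1327]
tcp_rot: [2.055, 2.375, 0.011]
wrist_force: [-0.5, 0.8, 0.6]
grip_width: 0.0293
```

```bash
python3 -m creep '[[-0.5,[0,0,-0.006],0],[-0.5,[0,0,-0.008],0],[-0.5,[0,0,-0.008],0]]'; python3 -m creep '[[-0.1,[0,0,0],0],[0.27,[0,0,0],0],[0.27,[0,0,0],0],[0.27,[0,0,0],0]]'; python3 -c "
from ov import *
ov('h7.png',180,90,100,75,8)"
```

```text
time: 29.68
eef_pos: [0.4041, -0.3362, 0.1316]
tcp_rot: [2.054, 2.375, 0.011]
wrist_force: [-0.8, 0.5, 4.3]
grip_width: 0.0294
time: 30.18
eef_pos: [0.404, -0.3361, 0.1315]
tcp_rot: [2.054, 2.375, 0.011]
wrist_force: [0.5, -0.5, -0.0]
grip_width: 0.0553
[ 0.4040452  -0.33611602  0.13145037] 0.05525120983100627 [ 0.49139446 -0.46982344 -0.04493661]
```

View pics/h7.png

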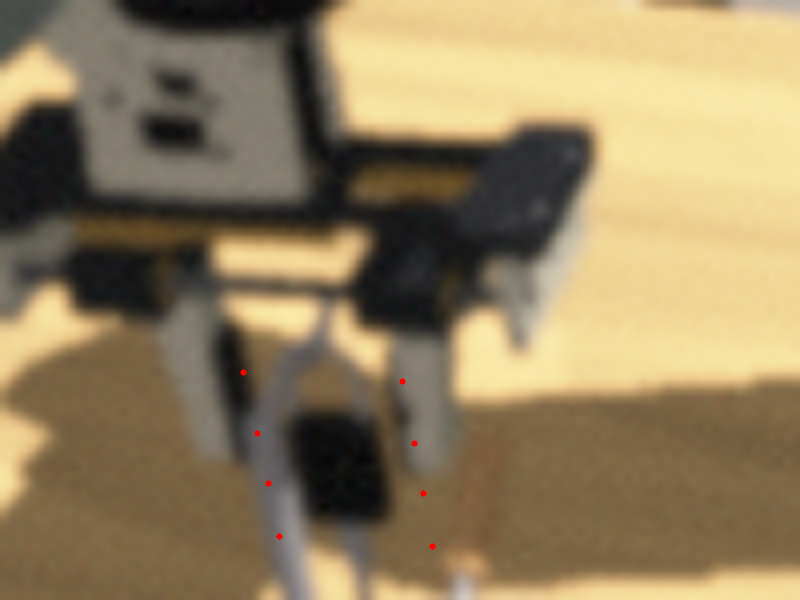

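```bash
python3 -m creep '[[0.27,[0,0,0.1],0],[0.27,[0,0,0.25],0],[0.27,[0,0,0.45],0],[0.65,[0,0,0.65],0],[0.65,[0.1,0.15,0.7],-0.1],[0.65,[0.2,0.35,0.7],-0.18],[0.65,[0.3,0.55,0.7],-0.18],[0.65,[0.4,0.75,0.7],-0.18],[0.65,[0.5,0.9,0.7],-0.18],[0.65,[0.5,0.9,0.7],-0.18]]'
python3 -c "
from h import *
im,p=cap('wrist','w24.png'); im,p=cap('scene','s24.png');cv2.imwrite('pics/s24c.png',cv2.resize(im[90:300,170:450],None,fx=2.8,fy=2.8,interpolation=cv2.INTER_CUBIC)[:,:,::-1]); im,p=cap('top','t24.png')"
```

```text
time: 31.48
eef_pos: [0.5302, -0.1087, 0.3058]
tcp_rot: [2.265, 2.175, 0.01]
wrist_force: [-1.0, 0.1, -0.9]
grip_width: 0.0722
```

View pics/s24c.png

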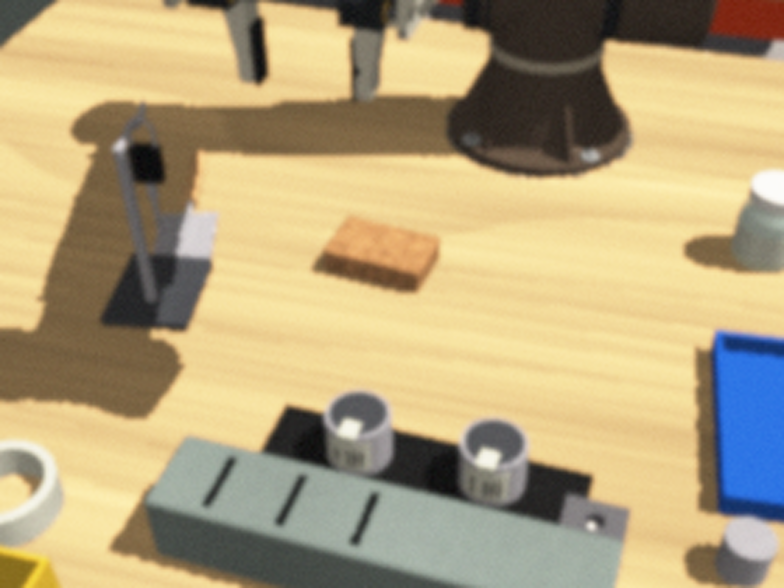

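View pics/w24.png

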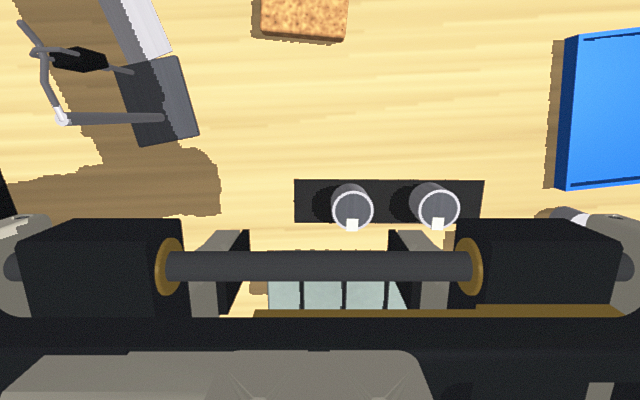

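View pics/t24.png

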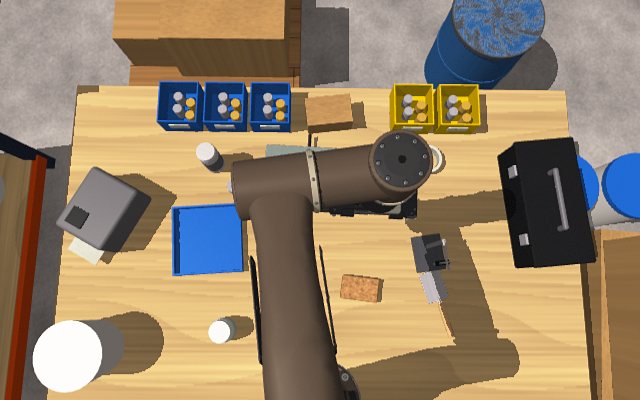

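```bash
python3 - <<'E'
from m import *
im=cv2.imread('pics/w24.png')[:,:,::-1].copy(); p=robot.camera_params('wrist')
print(onz(p,352.5,209,.05),onz(p,438,207,.05))
E
```

```text
[ 0.58981762 -0.06649505  0.05      ] [0.59235107 0.05230112 0.05      ]
```

```bash
python3 -m creep '[[0.65,[0.13,0.09,-0.2],0],[0.65,[0.263,0.183,-0.4],0],[0.65,[0.263,0.183,-0.6],0],[0.65,[0.263,0.183,-0.76],0],[0.65,[0.263,0.183,-0.76],0],[0.65,[0.263,0.183,-0.76],0]]' 25
```

```text
time: 32.38
eef_pos: [0.5955, -0.0664, 0.1183]
tcp_rot: [2.267, 2.169, 0.012]
wrist_force: [-0.3, -0.4, 0.4]
grip_width: 0.0723
```

```bash
python3 -m creep '[[0.65,[0,0.01,-0.15],0],[0.65,[0,0.01,-0.3],0],[0.65,[0,0.01,-0.423],0],[0.65,[0,0.01,-0.423],0],[0.65,[0,0.01,-0.423],0],[0.2,[0,0.01,-0.423],0],[0.2,[0,0.01,-0.423],0],[0.2,[0,0.01,-0.423],0],[0.2,[0,0.01,-0.423],0]]' 25
```

```text
time: 33.5
eef_pos: [0.5964, -0.0636, 0.0139]
tcp_rot: [2.266, 2.169, 0.015]
wrist_force: [-1.5, 1.0, 7.4]
grip_width: 0.0578
```

```bash
python3 -m creep '[[0.2,[0,0,0.15],0],[0.2,[0,0,0.32],0],[0.2,[-0.06,0.15,0.34],0],[0.2,[-0.15,0.35,0.34],0],[0.2,[-0.2,0.55,0.34],0],[0.2,[-0.26,0.75,0.34],0.11],[0.2,[-0.3,0.9,0.34],0.11],[0.2,[-0.3,0.9,0.34],0.11]]'
```

```text
time: 34.5
eef_pos: [0.5207, 0.1637, 0.0991]
tcp_rot: [2.134, 2.299, 0.016]
wrist_force: [0.9, 0.6, -1.9]
grip_width: 0.0575
```

```bash
python3 -m creep '[[0.2,[0,0.2,0],0],[0.2,[0,0.4,0],0],[0.2,[0,0.6,0],0],[0.2,[0,0.725,0],0],[0.2,[0,0.725,0],0],[0.2,[0,0.725,0],0]]'; python3 -c "
from h import *
im,p=cap('wrist','w25.png'); im,p=cap('scene','s25.png');cv2.imwrite('pics/s25c.png',cv2.resize(im[150:310,390:550],None,fx=3.7,fy=3.7,interpolation=cv2.INTER_CUBIC)[:,:,::-1])"
```

```text
time: 35.25
eef_pos: [0.5204, 0.3439, 0.0986]
tcp_rot: [2.135, 2.299, 0.014]
wrist_force: [-0.9, -0.4, -2.9]
grip_width: 0.0575
```

View pics/s25c.png

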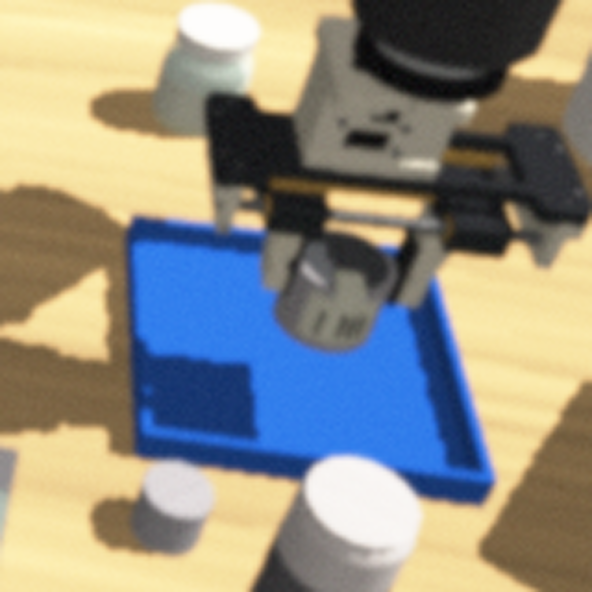

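View pics/w25.png

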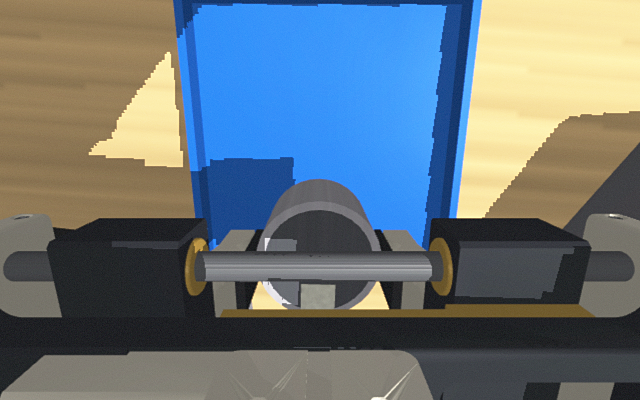

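```bash
python3 -m creep '[[0.2,[0,0.004,-0.12],0],[0.2,[0,0.004,-0.22],0],[0.2,[0,0.004,-0.29],0],[0.2,[0,0.004,-0.31],0],[0.2,[0,0.004,-0.31],0]]'
```

```text
time: 35.98
eef_pos: [0.5209, 0.3446, 0.0217]
tcp_rot: [2.135, 2.298, 0.015]
wrist_force: [-0.4, 1.1, -3.0]
grip_width: 0.057
```

```bash
python3 -m creep '[[0.2,[0,0,-0.008],0],[0.2,[0,0,-0.012],0],[0.2,[0,0,-0.012],0]]';
```

```text
time: 36.35
eef_pos: [0.5214, 0.3451, 0.02]
tcp_rot: [2.135, 2.298, 0.018]
wrist_force: [-1.4, -1.0, 6.1]
grip_width: 0.0574
```

Contact with the bin floor felt. Release and go back for the other tin.

```bash
python3 -m creep '[[0.65,[0,0,0],0],[0.65,[0,0,0],0],[0.65,[0,0,0],0],[0.65,[0,0,0.1],0],[0.65,[0,0,0.3],0],[0.65,[0,0,0.5],0],[0.65,[0,-0.15,0.7],0],[0.65,[0,-0.35,0.85],0],[0.65,[0,-0.6,0.9],-0.11],[0.65,[0,-0.6,0.9],-0.11]]';  python3 -m creep '[[0.65,[0.08,-0.2,0],0],[0.65,[0.16,-0.4,0],0],[0.65,[0.24,-0.5,0],0],[0.65,[0.24,-0.5,0],0],[0.65,[0.24,-0.5,0],0]]'; python3 -c "
from h import *
im,p=cap('wrist','w26.png'); print(robot.read_state()['eef_pos']); print(onz(p,318,200,.05))
im,p=cap('scene','s26.png');cv2.imwrite('pics/s26c.png',cv2.resize(im[120:320,250:550],None,fx=2.6,fy=2.6,interpolation=cv2.INTER_CUBIC)[:,:,::-1])"
```

```text
time: 37.6
eef_pos: [0.5216, 0.1923, 0.247]
tcp_rot: [2.268, 2.166, 0.022]
wrist_force: [0.0, 0.6, -0.9]
grip_width: 0.0722
time: 38.22
eef_pos: [0.5814, 0.0677, 0.2463]
tcp_rot: [2.268, 2.166, 0.021]
wrist_force: [0.8, -0.5, 0.1]
grip_width: 0.0722
[0.58135176 0.06799511 0.24656135]
[0.61272772 0.06624027 0.05      ]
```

View pics/s26c.png

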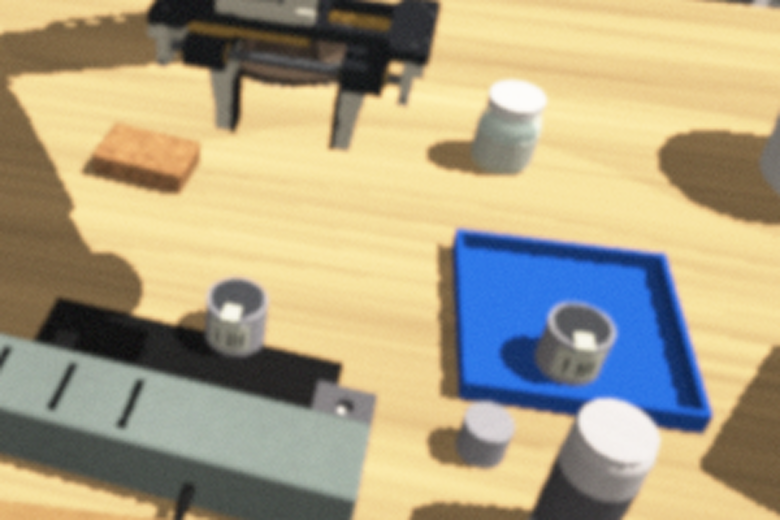

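View pics/w26.png

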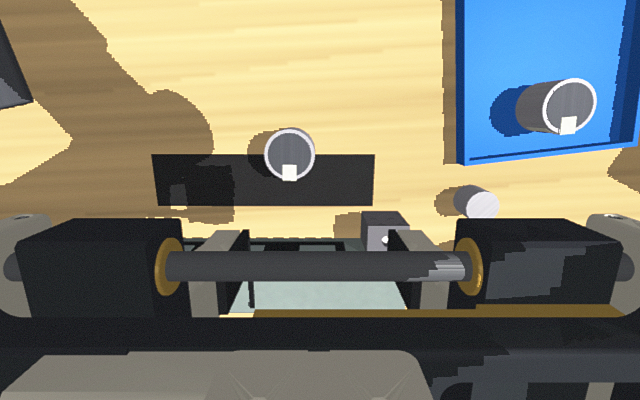

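```bash
python3 - <<'E'
from m import *
im=cv2.imread('pics/w26.png')[:,:,::-1].copy(); p=robot.camera_params('wrist')
print(onz(p,290,154,.05), onz(p,570.5,105.5,.05),robot.read_state()['eef_pos'])
E
```

```text
[0.5567884  0.03730508 0.05      ] [0.51780699 0.35058294 0.05      ] [0.58129924 0.06815995 0.24676246]
```

```bash
python3 -m creep '[[0.65,[-0.085,-0.12,-0.1],0],[0.65,[-0.085,-0.12,-0.3],0],[0.65,[-0.085,-0.12,-0.5],0],[0.65,[-0.085,-0.12,-0.527],0],[0.65,[-0.085,-0.12,-0.527],0]]'; python3 -c "
from h import *
im,p=cap('wrist','w27.png'); print(robot.read_state()['eef_pos'])"
```

```text
time: 38.95
eef_pos: [0.5607, 0.0388, 0.1161]
tcp_rot: [2.264, 2.169, 0.022]
wrist_force: [0.3, 0.4, 0.4]
grip_width: 0.072
[0.56134133 0.03895556 0.11690318]
```

View pics/w27.png

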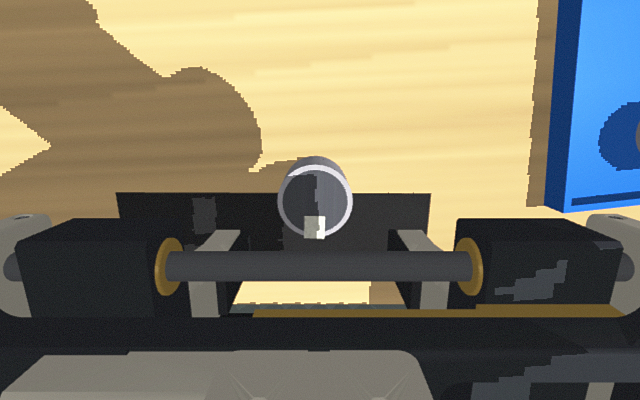

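```bash
python3 -m creep '[[0.65,[0,-0.004,-0.15],0],[0.65,[0,-0.004,-0.3],0],[0.65,[0,-0.004,-0.41],0],[0.65,[0,-0.004,-0.412],0],[0.65,[0,-0.004,-0.412],0],[0.2,[0,-0.004,-0.412],0],[0.2,[0,-0.004,-0.412],0],[0.2,[0,-0.004,-0.412],0],[0.2,[0,-0.004,-0.412],0]]' 25; python3 -m creep '[[0.2,[0,0,0.15],0],[0.2,[0,0,0.32],0],[0.2,[-0.1,0.15,0.34],0],[0.2,[-0.25,0.35,0.34],0],[0.2,[-0.4,0.55,0.34],0.11],[0.2,[-0.5,0.75,0.34],0.11],[0.2,[-0.54,0.9,0.34],0.11],[0.2,[-0.54,0.9,0.34],0.11]]'
```

```text
time: 40.12
eef_pos: [0.562, 0.0379, 0.0152]
tcp_rot: [2.263, 2.168, 0.027]
wrist_force: [-1.6, -0.7, 8.4]
grip_width: 0.0574
time: 41.12
eef_pos: [0.4263, 0.2654, 0.1005]
tcp_rot: [2.131, 2.299, 0.029]
wrist_force: [0.6, -0.9, -3.4]
grip_width: 0.0576
```

```bash
python3 -m creep '[[0.2,[0,0.2,0],0],[0.2,[0,0.306,0],0],[0.2,[0,0.306,-0.12],0],[0.2,[0,0.306,-0.25],0],[0.2,[0,0.306,-0.3],0],[0.2,[0,0.306,-0.3],0],[0.2,[0,0.306,-0.3],0]]'; python3 -c "
from h import *
im,p=cap('wrist','w28.png'); print(robot.read_state()['eef_pos'])"
```

```text
time: 42.0
eef_pos: [0.4269, 0.3424, 0.0266]
tcp_rot: [2.132, 2.299, 0.032]
wrist_force: [-0.2, 0.4, -1.9]
grip_width: 0.0573
[0.42693229 0.34250956 0.02675402]
```

View pics/w28.png

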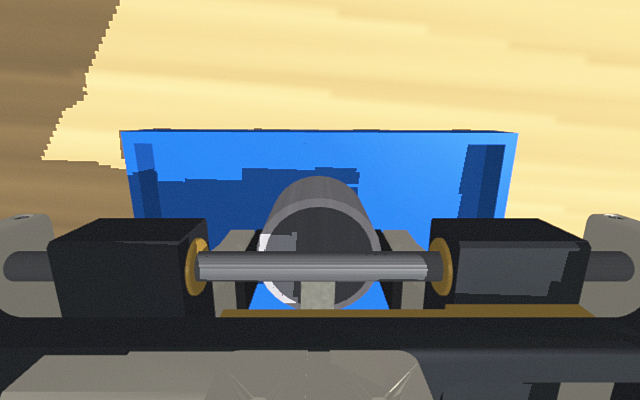

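```bash
python3 -m creep '[[0.2,[0,0,-0.012],0],[0.2,[0,0,-0.022],0],[0.2,[0,0,-0.022],0]]'
```

```text
time: 42.42
eef_pos: [0.4271, 0.3427, 0.0214]
tcp_rot: [2.132, 2.299, 0.033]
wrist_force: [-0.1, -0.2, -1.9]
grip_width: 0.0572
```

```bash
python3 -m creep '[[0.2,[0,0,-0.005],0],[0.2,[0,0,-0.007],0],[0.2,[0,0,-0.007],0]]'
```

```text
time: 42.8
eef_pos: [0.4272, 0.3428, 0.0212]
tcp_rot: [2.13, 2.3, 0.034]
wrist_force: [-4.7, -2.5, 15.3]
grip_width: 0.0576
```

Contact. Release, retreat up and away, then check everything.

```bash
python3 -m creep '[[0.65,[0,0,0],0],[0.65,[0,0,0],0],[0.65,[0,0,0],0],[0.65,[0,0,0.1],0],[0.65,[0,0,0.3],0],[0.65,[0,0,0.5],0],[0.65,[0,0,0.7],0],[0.65,[0,-0.25,0.8],0],[0.65,[0,-0.5,0.8],0],[0.65,[0,-0.75,0.8],0]]';  python3 -m creep '[[0.65,[0,-0.25,0],0],[0.65,[0,-0.5,0],0],[0.65,[0,-0.7,0],0],[0.65,[0,-0.7,0],0],[0.65,[0,-0.7,0],0]]'; python3 -c "
from h import *
im,p=cap('top','t30.png')
im,p=cap('scene','s30.png');cv2.imwrite('pics/s30c.png',cv2.resize(im[90:340,150:550],None,fx=2,fy=2,interpolation=cv2.INTER_CUBIC)[:,:,::-1])"
```

```text
time: 44.05
eef_pos: [0.4269, 0.1583, 0.2216]
tcp_rot: [2.129, 2.301, 0.036]
wrist_force: [1.6, 0.4, -0.8]
grip_width: 0.0722
time: 44.68
eef_pos: [0.427, -0.0168, 0.2215]
tcp_rot: [2.131, 2.299, 0.036]
wrist_force: [-0.3, 0.1, -0.6]
grip_width: 0.0724
```

View pics/s30c.png

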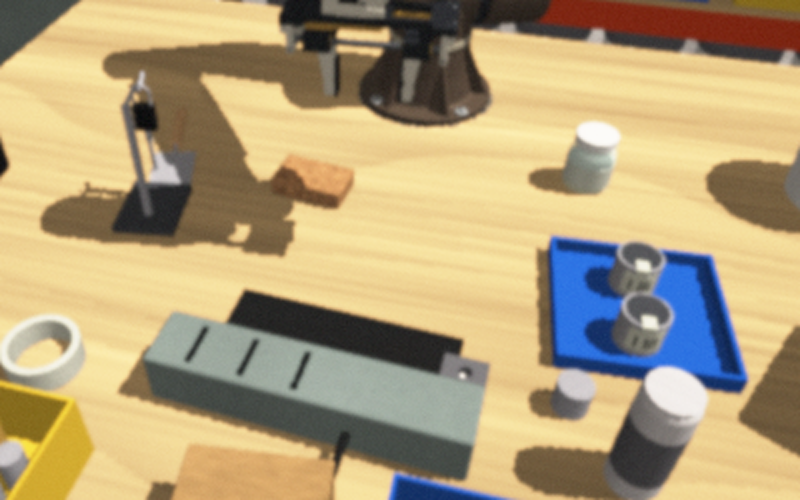

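View pics/t30.png

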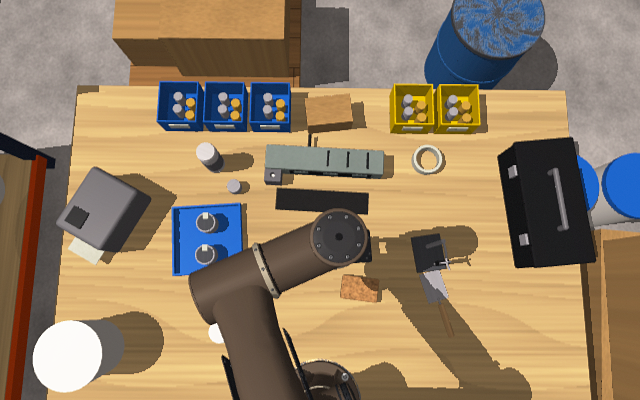

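```bash
python3 -c "
from plant import robot
print(robot.job_done())"
```

```text
the job is handed in; nothing more can be done
None
```

The job is done and handed in at about 45 s of robot time; no verdict is reported. I found two labelled tins and no third.

- **Strip:** I stood both tins on the black strip with their labels facing the window. The first measured about 0.5° off square; the second I judged square from the wrist and top views. A wrist picture during the press showed both still in place.
- **Button:** The stylus tip met about 5 N near full travel. The force then rose to 9.4 N over another 0.8 mm, which I took as bottomed out. I did not read the button travel itself.
- **Stylus:** I hung it back on the hook and let go. Later pictures show it hanging there.
- **Bin:** Both tins stand upright in the blue bin. The final scene and top pictures show them there, the gripper clear of everything, and the other things where they were at the start.

Two things disagreed or went differently along the way:

- **Finger offset:** The fingertips sat about 30 mm higher than the stated tool geometry. My first grasp closed on a tin's lid, which put about 25 N on the wrist. I let go, corrected the height and gripped again.
- **Knocked tin:** After the press, one tin was found about 4 cm off its place on the strip. I located it again before moving it to the bin.

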